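# Load the last slide rack, then close and clamp the slide case

## Robot

A 7-joint arm with a two-finger parallel gripper is mounted at the origin on the work surface. World frame = base frame: x ahead of the robot, y to its left, z up, the work surface at z = 0. Lengths are in m, angles in rad, forces in N, time in s.
With the tool pointing down it reaches from about 0.425 to 0.875 m from the base axis. Payload 8.4 kg.
Tool frame: the origin (TCP) lies between the finger pads; the fingertips stand r.nose_length ahead of it and the grasp point (between the pads) lies 11 mm behind it (r.nose_length is the distance from the TCP to the fingertips, in m); z points along the fingers, y is the direction in which the jaws open and shut (so a half turn about z gives the same grasp; the last joint's range is limited). The gripper opens to 85 mm and grips with 20 to 120 N. Pads are 22 mm wide; open, the fingers measure 114 mm over their backs; the gripper's body (76 mm by 85 mm) begins 54 mm behind the grasp point. The pads swing forward as they close: fully open they stand 13 mm farther back than shut.
Start: joints at [-1.263, 0.333, 0.04, 1.465, -0.013, 1.343, -0.059], TCP at [0.257, 0.597, 0.201] pointing down, gripper open.
Joint ranges: [-2.58, 2.58], [-0.38, 2.09], [-1.3, 1.39], [0.25, 2.4], [-1.5, 4.64], [0.08, 2.09], [-2.65, 2.65]. Speed limits (rad/s): [2.22, 2.22, 2.79, 2.79, 3.14, 3.14, 3.14].

## Interface

Orientations are given as a unit quaternion [w, x, y, z].
In Python, from rig import r, eyes gives the robot as it stands. Calls block until the motion is done:
- r.move_to(position, orientation): joint-space move of the TCP to a pose.
- r.line_to(position, ori=None, feed=0.15): straight line of the TCP; ori=None keeps the orientation; feed is the mean speed in m/s.
- r.set_joints(angles): joint-space move.
- r.command_gripper(opening, grip_force=None): opening from 0.0 (shut) to 1.0 (fully open); grip_force is the grip in N (None keeps the last); returns when the fingers have stopped.
- r.sleep(seconds).
- r.inverse_kinematics(position, orientation): joint angles nearest the present ones, or None.
- eyes.read_camera(name): name is "side" or "top"; returns a dict with "color" (480x640x3 uint8, blue, green, red), "mtx" (3x3 intrinsics, pixels), "R" (3x3) and "t" (3): a world point X has camera coordinates R X + t. Camera axes: x right, y down, z forward; pixel columns grow to the right and rows downward; lengths in m; the calibration is good to about 2 mm. A picture is of the moment at which its call begins. There is no depth.
A pose or a line that the arm cannot do raises r.Unreachable and nothing moves.
- r.finish_job(): hands the job in, once; it reports no verdict.
Readings, each from a call of its own:
- r.get_time_s(): time.
- r.get_joint_positions(): joint angles.
- r.get_qvel(): joint speeds.
- r.get_effort(): joint torques, N m.
- r.get_position(): TCP position.
- r.get_eef_rot(): TCP orientation.
- r.get_ft_force(): force on the tool from outside, world axes, zero at the start.
- r.get_torque(): the same for the moment, N m.
- r.get_finger_gap(): opening from 0.0 (shut) to 1.0 (fully open).
Only numpy, scipy, OpenCV 4.12 (cv2) and the standard library are available. Lean on these libraries where they do the work, as an engineer would, in place of code of your own. Each camera call takes 0.05 s, during which the arm holds its last target.

## Task

Pack up the microscope slides: set the loose slide rack gently and upright into the empty bay of the cream slide case, then put the lid on by slipping one end, tilted, under the fixed lip at one end of the case and lowering the other end until the lid lies in the case, and let go. Then swing the standing clamp lever over and press it fully down, so that it stays down and holds the lid. Do not tip the rack over and leave the other things on the table where they are.

Things in the scene. Friction and masses are not known exactly. Their poses are not given: they have to be found in the camera images.
- case: Cream slide case fixed to the table, 134 wide (its x), 224 long (its y); origin on the table, x across, y along, z up. The lid rests on the side walls' tops, 60 above the table (110 apart inside), between low cheeks 126 apart and 6 high. +y end: slot under a fixed lip. -y end: raised wall, and outside it (y -101 to -129) the clamp. A fixed rack fills the +y half.
- raised_wall (a point): Top inner edge of the raised end wall: case y -89, 71 above the table. With the slot it bars the lid (172 long) from going in flat: it goes in tilted 6 to 11 degrees, +y end low, up to the slot's stop, then the -y end is lowered behind this wall. A sprung rubber strip (y -80 to -88) then holds that end 4 too high (3 N; 7 N when pressed down) until the clamp presses it down.
- bay (a point): Centre of the floor of the empty bay, the -y half of the case: at case x 0, y -42, 5 above the table. The bay is 110 (case x) by 75 (case y) free; low divider 27 high between the bays. The rack stands with its long side along the case's x; either way round.
- slot (a point): Middle of the mouth of the slot under the lip, at its lower edge: case x 0, y +71, 60 above the table. The slot is 126 wide, 10 high (60 to 70 above the table), 18 deep: entered towards the case's +y, closed by a stop at y +89. The lip over it is 5 thick.
- rack_grip (a point): Centre of the grip fin of the loose slide rack. Rack: white, 90 (x) by 56 (y), body 29 high with glass slides, fin in the middle 46 long (x), 10 thick (y), from 29 to 50 high. The point lies 40 above the rack's underside; z up. About 0.22 kg. Symmetric: half a turn makes no difference.
- lid_grip (a point): Centre of the grip bar on the loose lid, which lies flat on the table. Lid: cream plate 119 (x) by 172 (y) by 5 thick; bar on its middle 50 long (x), 10 thick (y), 24 high above the plate. The point lies 17 above the plate's underside; z up. About 0.2 kg. Symmetric: half a turn makes no difference.
- clamp_hinge (a point): Hinge axis of the clamp lever: case x 0, y -120, 77 above the table; the axis runs along the case's x.
- clamp_tip (a point): Middle of the black paddle (28 wide, 24 long, 10 thick) at the lever's end, 84 from the hinge; the lever, 14 wide and 8 thick, ends 96 from the hinge. Its y axis points along the lever away from the hinge.
- clamp (a joint): Angle of the clamp lever in rad: 0 = level, pointing to +y of the case over the lid, its rubber foot (55 from the hinge) bearing on the closed lid; 1.57 = upright; it starts at about 1.75 to 2.15, leaning outwards. Stiff hinge: it stays where it is left; about 5 N at the paddle moves it, about 11 N presses the lid down at the end.
Not all that is in view belongs to the job. Leave any blue look-alike of the part that bears rack_grip alone.

How it is judged:
By the outcome, as a careful person would: the job done as asked, in the order asked, and still so for the second after the job is handed in, with the robot touching nothing.
It also fails if it takes over 72 s, if anything falls off the work surface, if the arm or the gripper's body presses on something with over 40 N, if the wrist force passes 120 N, or if a joint passes its speed limit or range.

## Working session

There is one attempt and no reset: what is moved stays moved. The work goes in short steps, each a Python script; the robot and the scene stay as the last script left them, time stands still between calls to the robot, and variables do not carry over. Pictures are saved under pics/ and viewed, and the job is handed in when it is done.

```bash
ls; mkdir -p pics; python3 - <<'E'
from rig import r,eyes
import cv2
for n in("side","top"):
    c=eyes.read_camera(n); cv2.imwrite(f"pics/{n}0.png",c["color"]); print(n,c["mtx"].tolist(),c["R"].tolist(),c["t"].tolist())
print(r.get_time_s(),r.nose_length,r.get_position(),r.get_eef_rot(),r.get_ft_force())
E
```

```text
pics
side [[434.04098482059396, 0.0, 318.8934326224242], [0.0, 434.04098482059396, 240.48498155656583], [0.0, 0.0, 1.0]] [[0.969703104613848, -0.2441055029045964, 0.009401720797736893], [-0.15331673338799645, -0.6381075935837626, -0.754528116291218], [0.19018377471671585, 0.7302268157650973, -0.6562003728832131]] [-0.46538607216674027, 0.17059796521477444, 0.8681839166813532]
top [[520.1126198510478, 0.0, 317.3843029657827], [0.0, 520.1126198510478, 249.16924398432096], [0.0, 0.0, 1.0]] [[-0.005411942258370992, -0.9999851334249277, -0.0006661907546979528], [-0.998297383451691, 0.005441497827521531, -0.05807516073934409], [0.05807792243615152, 0.0003507570707277185, -0.998311991260737]] [0.034354722519666266, 0.5257197348137029, 1.2294200604121155]
0.1 0.008 [0.25702935 0.59651937 0.19970423] [-9.19080048e-05  2.02007146e-01  9.79383768e-01 -7.34093324e-04] [-0.37068319 -0.01215322  0.53316199]
```

View pics/side0.png

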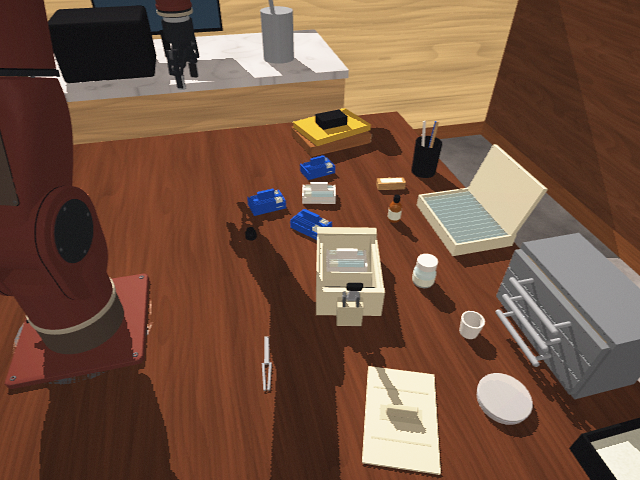

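View pics/top0.png

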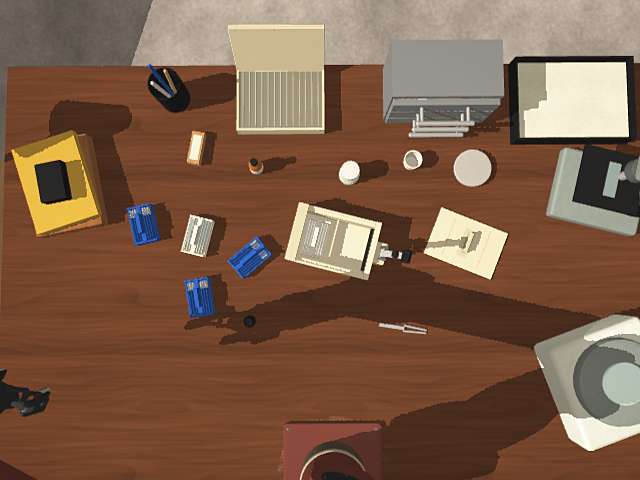

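```bash
python3 - <<'E'
import cv2
t=cv2.imread("pics/top0.png"); s=cv2.imread("pics/side0.png")
def crop(im,x,y,w,h,k,f):
    c=cv2.resize(im[y:y+h,x:x+w],None,fx=k,fy=k,interpolation=cv2.INTER_CUBIC); cv2.imwrite(f"pics/{f}.png",c)
crop(t,275,190,130,98,6,"t_case"); crop(t,170,200,60,60,10,"t_rack"); crop(t,415,195,110,90,7,"t_lid")
crop(s,300,215,100,120,5,"s_case"); crop(s,295,170,50,50,10,"s_rack"); crop(s,355,360,95,115,5,"s_lid")
E
```

```text
(no output)
```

View pics/t_case.png

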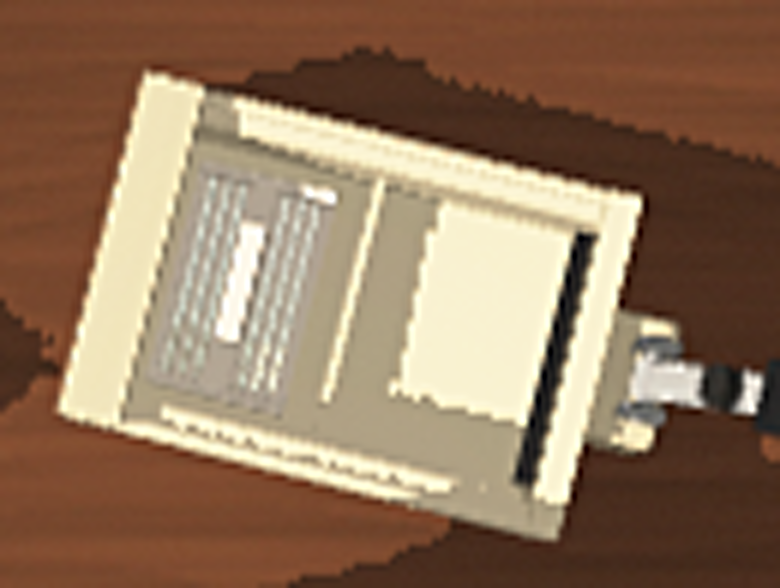

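View pics/t_rack.png

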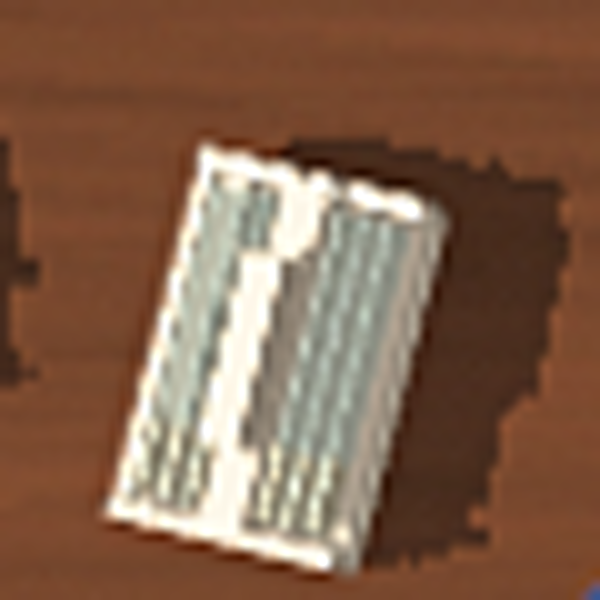

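View pics/t_lid.png

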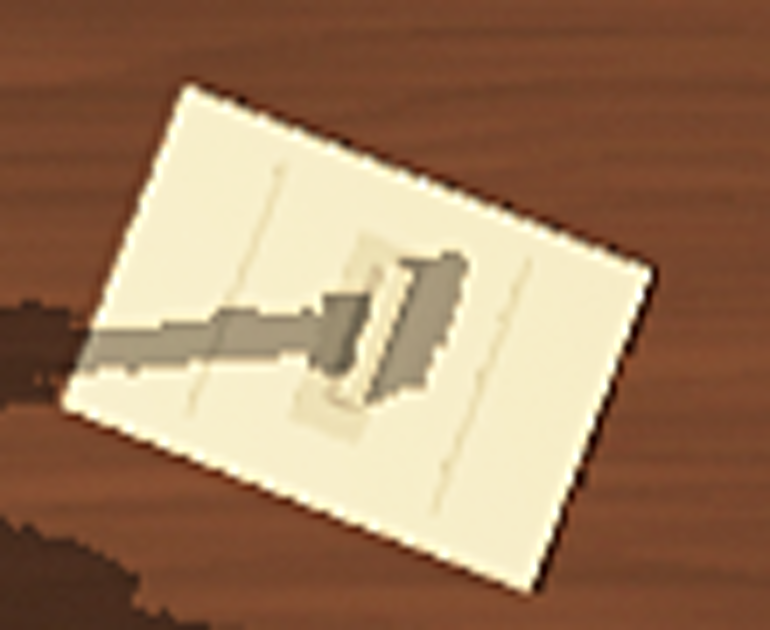

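View pics/s_case.png

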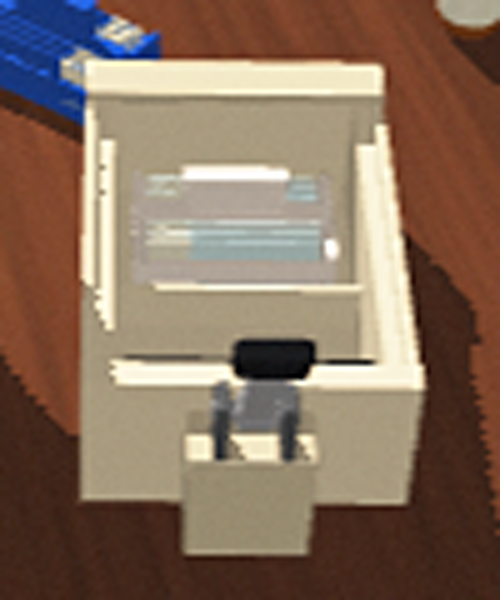

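View pics/s_rack.png

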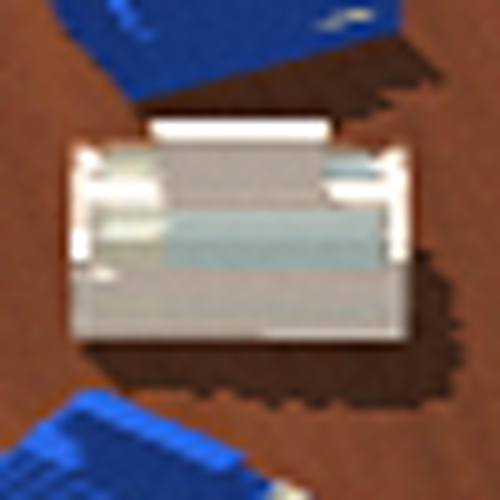

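View pics/s_lid.png

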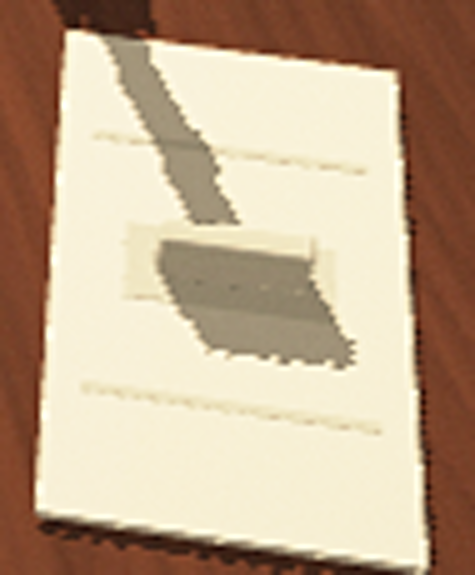

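```bash
cat > geo.py <<'E'
import numpy as np, cv2
from scipy.optimize import least_squares
from scipy.spatial.transform import Rotation as Ro
K={"side":np.array([[434.041,0,318.8934],[0,434.041,240.485],[0,0,1]]),"top":np.array([[520.1126,0,317.3843],[0,520.1126,249.1692],[0,0,1]])}
R={"side":np.array([[0.969703104613848,-0.2441055029045964,0.009401720797736893],[-0.15331673338799645,-0.6381075935837626,-0.754528116291218],[0.19018377471671585,0.7302268157650973,-0.6562003728832131]]),
"top":np.array([[-0.005411942258370992,-0.9999851334249277,-0.0006661907546979528],[-0.998297383451691,0.005441497827521531,-0.05807516073934409],[0.05807792243615152,0.0003507570707277185,-0.998311991260737]])}
T={"side":np.array([-0.46538607216674027,0.17059796521477444,0.8681839166813532]),"top":np.array([0.034354722519666266,0.5257197348137029,1.2294200604121155])}
def proj(cam,X):
    c=np.atleast_2d(X)@R[cam].T+T[cam]; u=c@K[cam].T; return u[:,:2]/u[:,2:]
def w(p,m):
    m=np.atleast_2d(m)/1000.; c,s=np.cos(p[2]),np.sin(p[2])
    return np.c_[p[0]+c*m[:,0]-s*m[:,1],p[1]+s*m[:,0]+c*m[:,1],m[:,2]]
def fit(obs,p0):
    # obs: cam->(pixels, model mm)
    f=lambda p:np.concatenate([(proj(c,w(p,m))-np.array(px)).ravel() for c,(px,m) in obs.items()])
    s=least_squares(f,p0,loss="soft_l1"); return s.x,{c:(proj(c,w(s.x,m))-np.array(px)).round(1).tolist() for c,(px,m) in obs.items()}
def cr(pts,ox,oy,k): return (np.array(pts)+0.5)/k-0.5+[ox,oy]
E
python3 - <<'E'
from geo import *
case={"top":(cr([(148,70),(60,414),(205,88),(122,418),(640,195),(560,540)],275,190,6),[(67,95,75),(-67,95,75),(67,71,75),(-67,71,75),(67,-101,71),(-67,-101,71)]),
"side":(cr([(85,60),(383,68),(80,500),(408,505),(425,372)],300,215,5),[(-67,95,75),(67,95,75),(-67,-101,0),(67,-101,0),(67,-101,71)])}
rack={"top":(cr([(205,145),(108,515),(445,205),(352,575)],170,200,10),[(45,28,29),(-45,28,29),(45,-28,0),(-45,-28,0)]),
"side":(cr([(72,338),(408,338),(150,118),(330,118)],295,170,10),[(-45,-28,0),(45,-28,0),(-23,5,50),(23,5,50)])}
lid={"top":(cr([(187,88),(652,268),(535,590),(65,405)],415,195,7),[(59.5,86,5),(59.5,-86,5),(-59.5,-86,5),(-59.5,86,5)]),
"side":(cr([(65,30),(398,72),(428,572),(40,513)],355,360,5),[(-59.5,86,5),(59.5,86,5),(59.5,-86,0),(-59.5,-86,5)])}
P={}
for n,o,p0 in(("case",case,[.55,0,-.2]),("rack",rack,[.55,.3,-.2]),("lid",lid,[.55,-.2,-.3])):
    for sub in (o,{"top":o["top"]},{"side":o["side"]}):
        p,res=fit(sub,p0); print(n,p.round(4),np.degrees(p[2]).round(1))
        if sub is o: print(res)
for a in (1.75,1.95,2.15):
  for m in ((0,-120+84*np.cos(a),77+84*np.sin(a)),):
    p=fit(case,[.55,0,-.2])[0]; print(a,proj("top",w(p,m)),proj("side",w(p,m)))
E
```

```text
case [ 0.5434 -0.0015 -0.2534] -14.5
{'top': [[-0.6, 0.2], [-0.5, -0.4], [0.1, -0.2], [-0.6, 1.5], [0.3, 0.5], [-0.4, -0.3]], 'side': [[0.7, 0.1], [-0.4, -0.8], [0.5, 0.5], [-0.1, 0.2], [0.3, 3.6]]}
case [ 0.5438 -0.0021 -0.2511] -14.4
case [ 5.433e-01 -2.000e-04 -2.533e-01] -14.5
rack [ 0.5598  0.3195 -0.2413] -13.8
{'top': [[-1.0, 0.1], [-0.7, -0.1], [0.3, 0.9], [0.5, -0.1]], 'side': [[0.5, 0.2], [-0.2, 0.4], [0.8, 0.1], [-0.2, 0.2]]}
rack [ 0.5602  0.319  -0.24  ] -13.8
rack [ 0.5593  0.3207 -0.2337] -13.4
lid [ 0.54   -0.3264 -0.3806] -21.8
{'top': [[-0.3, -0.1], [-0.1, 0.1], [-0.6, -0.1], [-0.3, 0.2]], 'side': [[0.5, 0.2], [-0.5, -0.2], [0.2, 0.8], [0.0, 0.0]]}
lid [ 0.5401 -0.3272 -0.3795] -21.7
lid [ 0.5401 -0.326  -0.3804] -21.8
1.75 [[394.78340237 252.49655451]] [[354.40575944 272.49437345]]
1.95 [[401.8417252  254.47068562]] [[354.74773943 280.97166828]]
2.15 [[408.02585744 256.35125573]] [[354.94202516 290.35049263]]
```

```bash
cat > h.py <<'E'
from rig import r,eyes
from geo import *
CASE=np.array([.5435,-.0015,-.2525]); RACK=np.array([.5600,.3195,-.240]); LID=np.array([.5401,-.3266,-.380])
def ori(yaw,tilt=0,flip=False):
    # tool z down, tool y along part y; tilt: rotation about part x (rad)
    y=np.array([-np.sin(yaw),np.cos(yaw),0]); z=np.array([0,0,-1.])
    if flip: y=-y
    M=np.c_[np.cross(y,z),y,z]
    px=np.array([np.cos(yaw),np.sin(yaw),0])
    q=(Ro.from_rotvec(tilt*px)*Ro.from_matrix(M)).as_quat()
    return q[[3,0,1,2]]
def st(m=""): print(m,"t",round(r.get_time_s(),2),"p",np.round(r.get_position(),4),"F",np.round(r.get_ft_force(),1),"gap",round(r.get_finger_gap(),3))
def pic(cam,name,crop=None,k=1):
    im=eyes.read_camera(cam)["color"]
    if crop: x,y,ww,hh=crop; im=cv2.resize(im[y:y+hh,x:x+ww],None,fx=k,fy=k,interpolation=cv2.INTER_CUBIC)
    cv2.imwrite(f"pics/{name}.png",im)
E
python3 - <<'E'
from h import *
q=ori(RACK[2]); print(q)
p=w(RACK,(0,0,40))[0]
for fl in(0,1): print(r.inverse_kinematics(p,ori(RACK[2],0,fl)), r.inverse_kinematics(w(CASE,(0,-42,47))[0],ori(CASE[2],0,fl)),r.inverse_kinematics(w(LID,(0,0,17))[0],ori(LID[2],0,fl)))
r.command_gripper(0.5,40)
r.move_to(p+[0,0,.1],q); st("above")
r.line_to(p+[0,0,.002],feed=.12); st("down")
pic("side","grasp1",(240,100,160,130),5)
E
```

```text
[0.         0.11971221 0.99280864 0.        ]
[-0.74729787  0.4501568   0.20557363  1.66078655 -0.10309539  1.04125496
  0.82129956] [-0.63780104  0.28890927  0.73270306  1.94995094 -0.23049555  0.98658199
  1.52091788] [ 0.01478307  0.5060496   0.59387537  1.72859424 -0.32663392  1.00725008
  1.91805678]
[-1.04403074  0.50479414  0.60125077  1.67676346 -0.31904735  1.05967831
 -2.15390355] [-0.70565066  0.30800584  0.81720344  1.95251254 -0.26736066  0.99143029
 -1.58696469] [-0.05366347  0.531498    0.68933169  1.73190297 -0.38823979  1.01888042
 -1.17546693]
above t 2.12 p [0.5591 0.3213 0.1402] F [-0.4 -0.2  0.1] gap 0.498
down t 3.09 p [0.5606 0.3198 0.0429] F [ 0.4 -0.4  1.1] gap 0.501
```

View pics/grasp1.png

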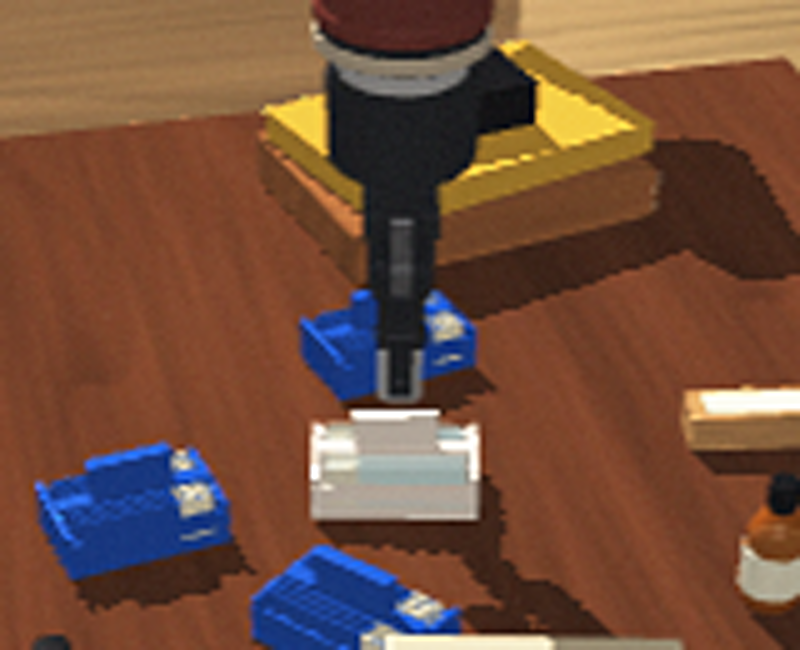

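```bash
python3 - <<'E'
from h import *
for z in(30,40,50,60): print(z,proj("side",w(RACK,(0,-25,z))),proj("side",w(RACK,(0,-5,z))))
p=r.get_position(); r.line_to(p-[0,0,.003],feed=.05)
r.command_gripper(0.25); st()
pic("side","grasp2",(260,130,100,90),8)
E
```

```text
30 [[318.93170617 193.95599042]] [[318.88279195 189.73934697]]
40 [[318.96701382 190.87719159]] [[318.91737482 186.676499  ]]
50 [[319.0027222  187.76344903]] [[318.95234514 183.57933616]]
60 [[319.03883818 184.61416446]] [[318.98770947 180.44727853]]
 t 3.73 p [0.5607 0.3198 0.0401] F [-0.9  0.1  0.2] gap 0.251
```

View pics/grasp2.png

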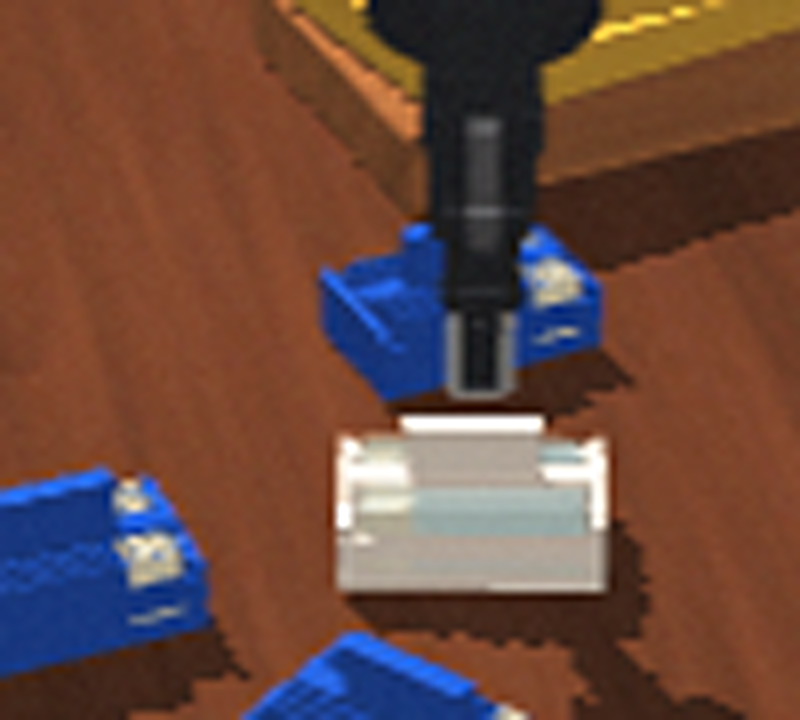

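```bash
python3 - <<'E'
from h import *
p=np.array(r.get_position()); print(p,r.get_eef_rot(),proj("side",p),proj("top",p))
pic("top","g3t",(150,180,100,90),8); pic("side","g3s",(280,150,80,60),10)
E
```

```text
[0.56069144 0.31987778 0.04009145] [2.01454977e-05 1.19711638e-01 9.92808704e-01 2.99137167e-06] [[319.11780655 185.50642919]] [[194.5652105  234.44144895]]
```

View pics/g3t.png

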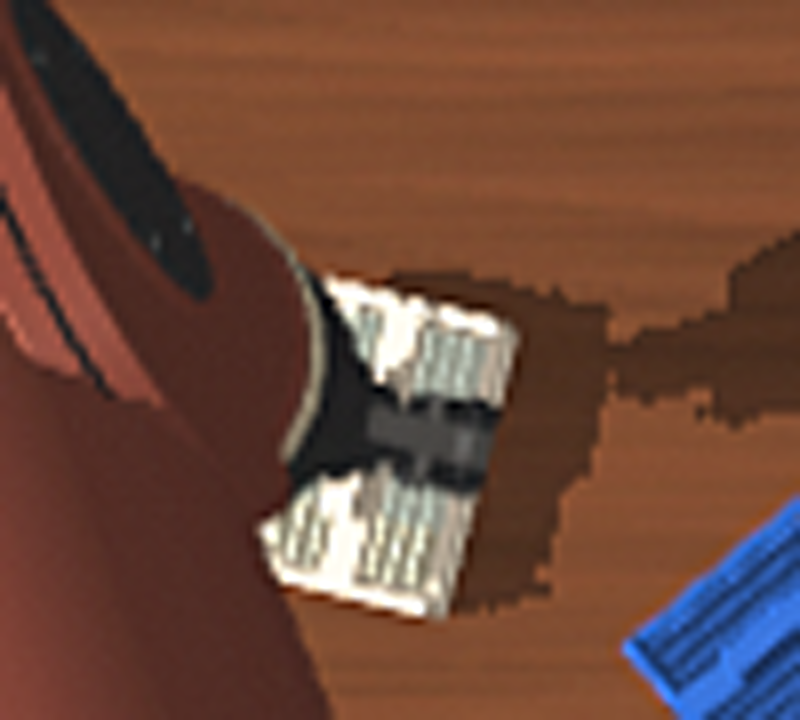

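View pics/g3s.png

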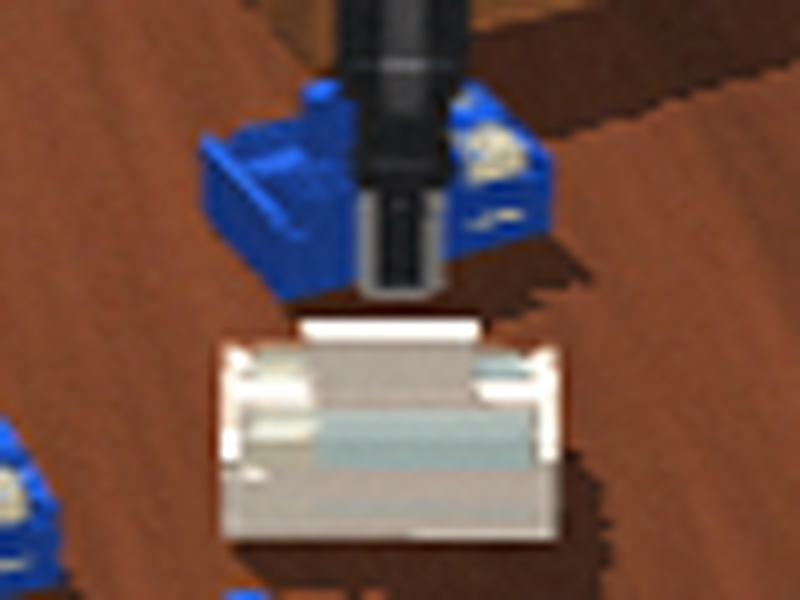

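```bash
python3 - <<'E'
from h import *
def tri(s,t):
    P={c:K[c]@np.c_[R[c],T[c]] for c in K}
    X=cv2.triangulatePoints(P["side"],P["top"],np.array(s,float).reshape(2,1),np.array(t,float).reshape(2,1)); return (X[:3]/X[3]).ravel()
for tp in((208,235),(210,235),(212,235)): X=tri((320,179.5),tp); print(X,proj("side",X),proj("top",X))
E
```

```text
[0.55400013 0.27876647 0.08647138] [[320.67320823 179.48046843]] [[207.87911624 235.52125638]]
[0.5532768  0.27363674 0.08984759] [[320.90986082 179.47251071]] [[209.83736415 235.70255517]]
[0.55255755 0.2685359  0.09320651] [[321.14777365 179.46394069]] [[211.79578088 235.88381908]]
```

```bash
python3 - <<'E'
from h import *
r.command_gripper(0.0,30); st()
pic("side","g4s",(280,150,80,60),10)
E
```

```text
t 4.22 p [0.5607 0.3198 0.0401] F [0.3 0.7 0.6] gap 0.002
```

View pics/g4s.png

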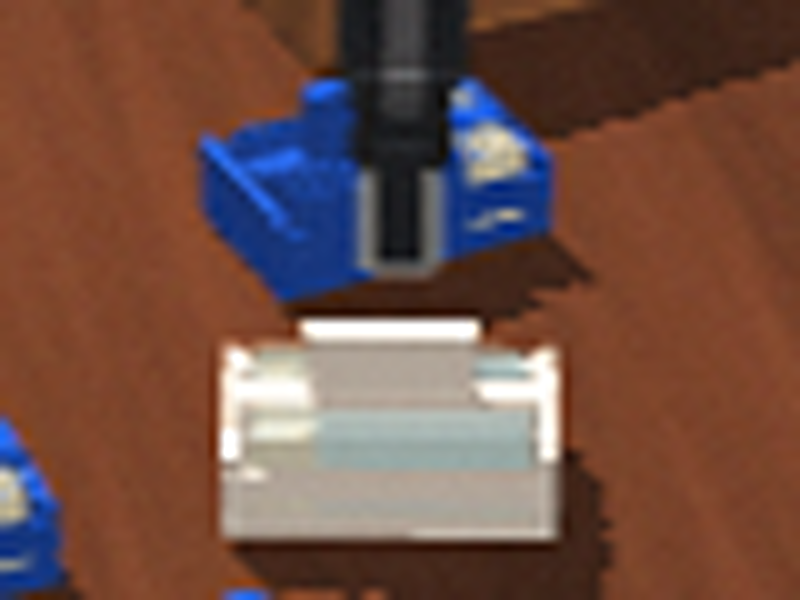

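```bash
python3 - <<'E'
from h import *
pic("top","g5t",(160,200,80,60),10)
pic("side","g5s",(220,20,200,200),3)
for d in(-.008,0,.02,.05,.1,.15): print(d,proj("side",r.get_position()+[0,0,d]),proj("top",r.get_position()+[0,0,d]))
E
```

```text
-0.008 [[319.09387115 187.96710702]] [[195.37834731 234.7315578 ]]
0 [[319.12237856 185.51748527]] [[194.57875759 234.43947567]]
0.02 [[319.19476727 179.29717382]] [[192.53330161 233.69229107]]
0.05 [[319.30645021 169.70033686]] [[189.33446301 232.52378734]]
0.1 [[319.50134063 152.95354031]] [[183.6236598  230.43768807]]
0.15 [[319.70803248 135.19265444]] [[177.38120273 228.15738096]]
```

View pics/g5t.png

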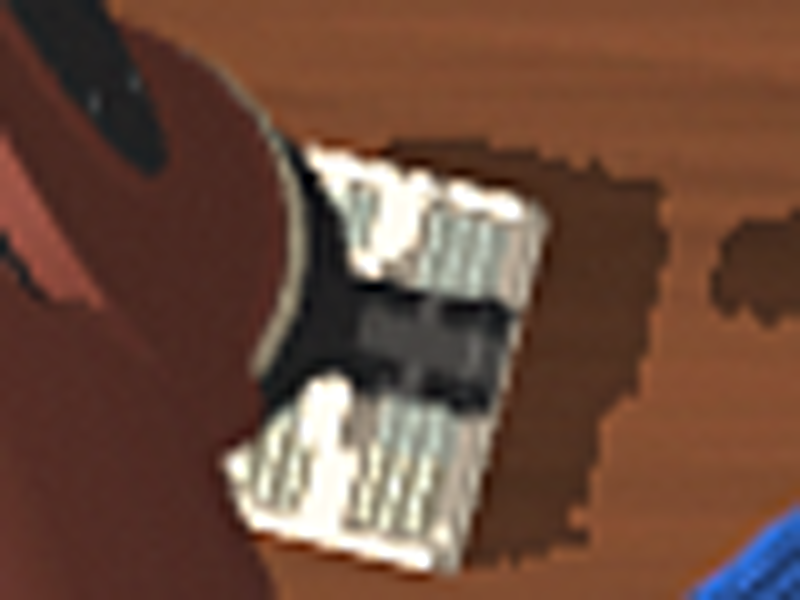

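View pics/g5s.png

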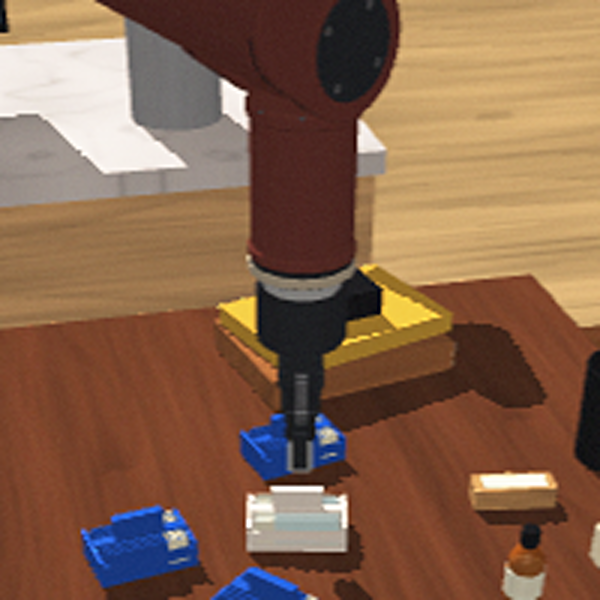

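```bash
python3 - <<'E'
from h import *
r.command_gripper(0.4,30)
for i in range(4):
    r.line_to(r.get_position()-[0,0,.004],feed=.05); st()
    if abs(r.get_ft_force()[2])>4: break
pic("side","g6s",(280,150,80,60),10)
E
```

```text
t 5.05 p [0.5604 0.3198 0.0356] F [ 0.   0.2 -1.3] gap 0.397
 t 5.3 p [0.5601 0.3196 0.0311] F [-0.2  0.7  0.2] gap 0.4
 t 5.55 p [0.5599 0.3194 0.0267] F [ 0.1 -0.3 -0. ] gap 0.398
 t 5.8 p [0.5596 0.3193 0.0223] F [-0.7 -0.7 -0.1] gap 0.4
```

View pics/g6s.png

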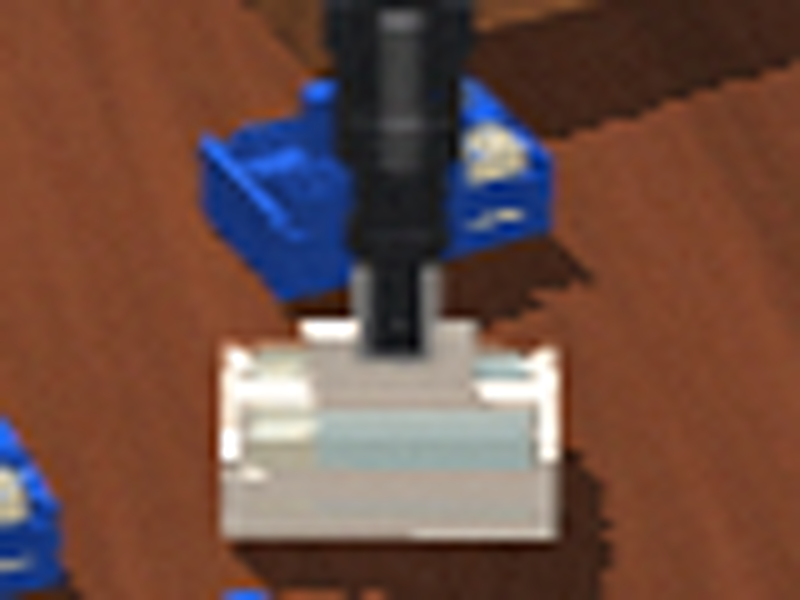

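```bash
python3 - <<'E'
from h import *
q=ori(RACK[2])
p=w(RACK,(0,0,0))[0]
for z in(.016,.010):
    r.line_to(p+[0,0,z],q,feed=.05); st()
    if abs(r.get_ft_force()[2])>4: break
r.command_gripper(0.2,30); st()
pic("side","g7s",(280,150,80,60),10)
E
```

```text
t 6.13 p [0.5597 0.3193 0.0154] F [-0.5 -0.3 -0.6] gap 0.398
 t 6.4 p [0.5597 0.3193 0.0095] F [ 0.5  0.6 -0.3] gap 0.399
 t 6.71 p [0.5601 0.3196 0.0102] F [-1.8  0.1  0.2] gap 0.202
```

View pics/g7s.png

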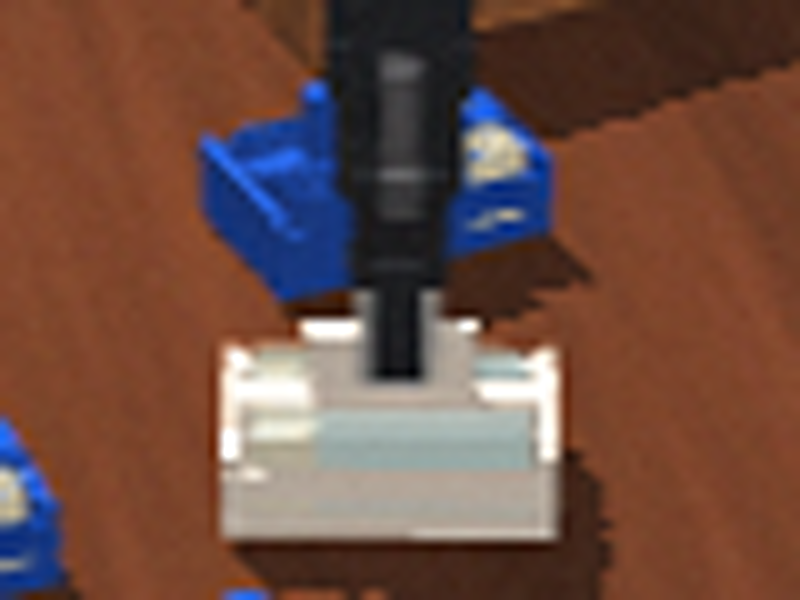

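```bash
python3 - <<'E'
from h import *
q=ori(RACK[2]); p=w(RACK,(0,0,0))[0]
r.line_to(p+[0,0,.005],q,feed=.05); st()
r.command_gripper(0.0,40); st("closed")
r.line_to(p+[0,0,.015],q,feed=.05); st("lift1")
r.line_to(p+[0,0,.10],q,feed=.15); st("lift")
pic("side","g8s",(260,110,100,75),8)
E
```

```text
t 7.01 p [0.5596 0.3193 0.0045] F [ 0.3 -0.6  0.4] gap 0.197
closed t 7.23 p [0.5598 0.3194 0.0048] F [ 0.5  1.1 -1.9] gap 0.108
lift1 t 7.58 p [0.5604 0.3197 0.0157] F [ 0.9 -0.7 -1.6] gap 0.104
lift t 8.3 p [0.5594 0.3192 0.099 ] F [-0.3 -0.1 -2.5] gap 0.101
```

View pics/g8s.png

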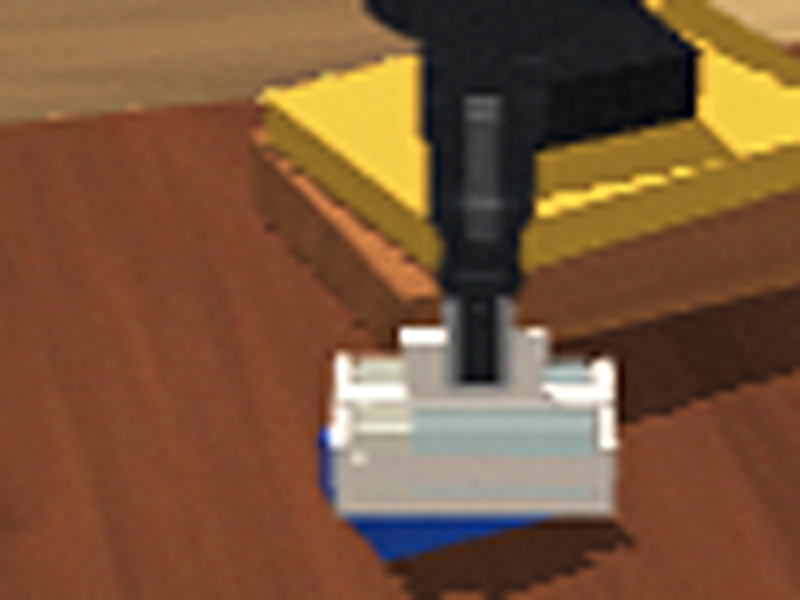

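```bash
python3 - <<'E'
from h import *
q=ori(CASE[2]); p=w(CASE,(0,-42,0))[0]
r.line_to(r.get_position()+[0,0,.03],feed=.15)
r.line_to(p+[0,0,.13],q,feed=.25); st("over")
pic("top","p1t",(260,180,160,120),5);pic("side","p1s",(290,130,120,160),4)
E
```

```text
over t 10.29 p [ 0.533  -0.0408  0.1299] F [ 0.3  0.  -2.7] gap 0.104
```

View pics/p1t.png

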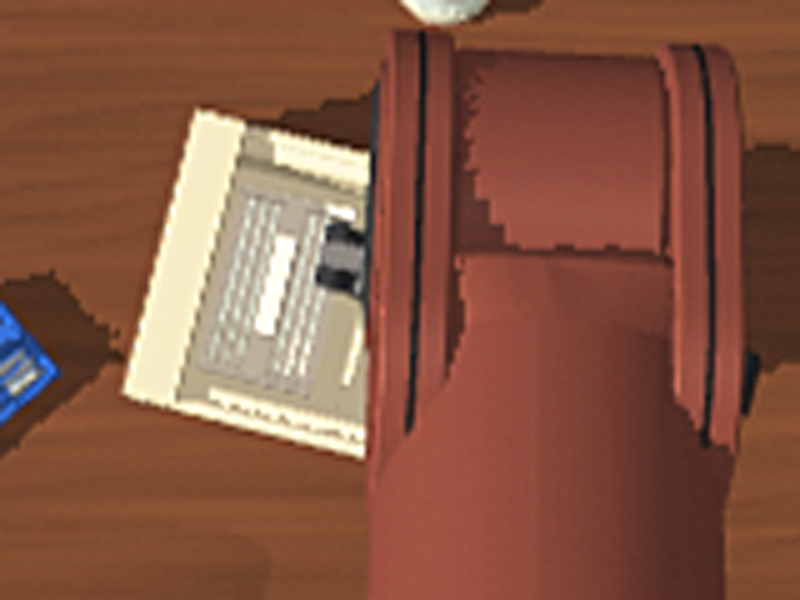

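View pics/p1s.png

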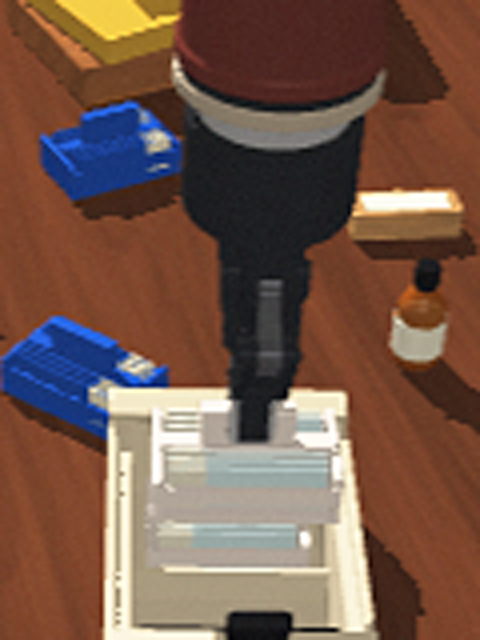

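```bash
python3 - <<'E'
from h import *
print(proj("side",w(CASE,[(-45,-70,125),(45,-70,125),(-45,-70,135),(-23,-37,175),(23,-37,175)])))
q=ori(CASE[2]); p=w(CASE,(0,-42,0))[0]
r.line_to(p+[0,0,.05],q,feed=.12); st()
pic("side","p2s",(290,130,120,160),4)
E
```

```text
[[328.12939476 260.92683889]
 [374.8693144  261.43537889]
 [328.25173238 257.13800466]
 [340.10223471 230.10751095]
 [364.21972754 230.37287941]]
 t 11.21 p [ 0.5335 -0.0422  0.0506] F [ 0.3 -0.8 -1.5] gap 0.104
```

View pics/p2s.png

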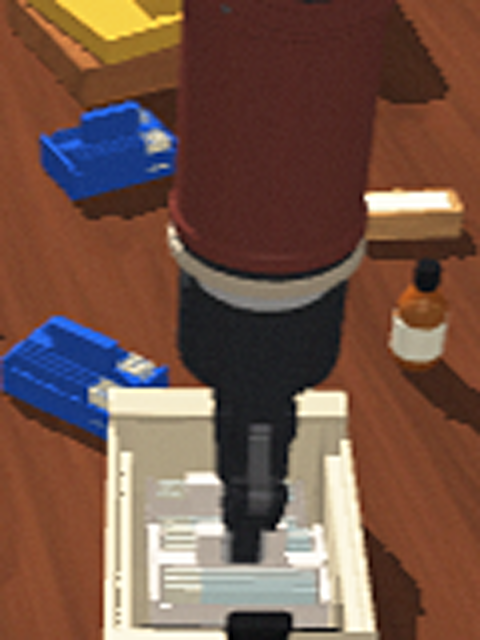

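```bash
python3 - <<'E'
from h import *
q=ori(CASE[2]); p=w(CASE,(0,-42,0))[0]
r.line_to(p+[0,0,.016],q,feed=.08); st()
f0=np.mean([r.get_ft_force()[2] for _ in range(5)])
z=.016
while z>.004:
    z-=.001; r.line_to(p+[0,0,z],q,feed=.03)
    f=np.mean([r.get_ft_force()[2] for _ in range(3)])
    if f-f0>2.0: break
st("touch %.3f f0 %.1f f %.1f"%(z,f0,f))
r.command_gripper(0.3); st("open")
r.line_to(p+[0,0,.06],q,feed=.06); r.line_to(p+[0,0,.16],q,feed=.25); st()
r.command_gripper(0.5)
E
```

```text
t 11.83 p [ 0.5329 -0.0423  0.0158] F [ 0.3 -1.2 -2.1] gap 0.102
touch 0.009 f0 -2.1 f 5.1 t 13.58 p [ 0.5332 -0.0419  0.0095] F [-2.4 -0.1  5.1] gap 0.105
open t 13.89 p [ 0.5331 -0.0422  0.009 ] F [-0.   0.2 -0.8] gap 0.305
 t 15.44 p [ 0.5331 -0.0421  0.1602] F [-0.4  0.5 -0.2] gap 0.303
```

```bash
python3 - <<'E'
from h import *
q=ori(LID[2]); p=w(LID,(0,0,0))[0]
r.line_to(r.get_position()+[0,0,.05],feed=.25)
r.line_to(p+[0,0,.20],q,feed=.3); st()
r.command_gripper(0.4,90)
pic("top","l1t",(275,190,130,98),6)
r.line_to(p+[0,0,.03],q,feed=.2)
r.line_to(p+[0,0,-.008],q,feed=.06); st()
pic("side","l1s",(345,320,110,130),5)
E
```

```text
t 17.2 p [ 0.5405 -0.3248  0.1996] F [ 0.6  0.4 -0.4] gap 0.498
 t 19.28 p [ 0.5402 -0.3268 -0.0079] F [ 0.9  0.1 -0.4] gap 0.401
```

View pics/l1t.png

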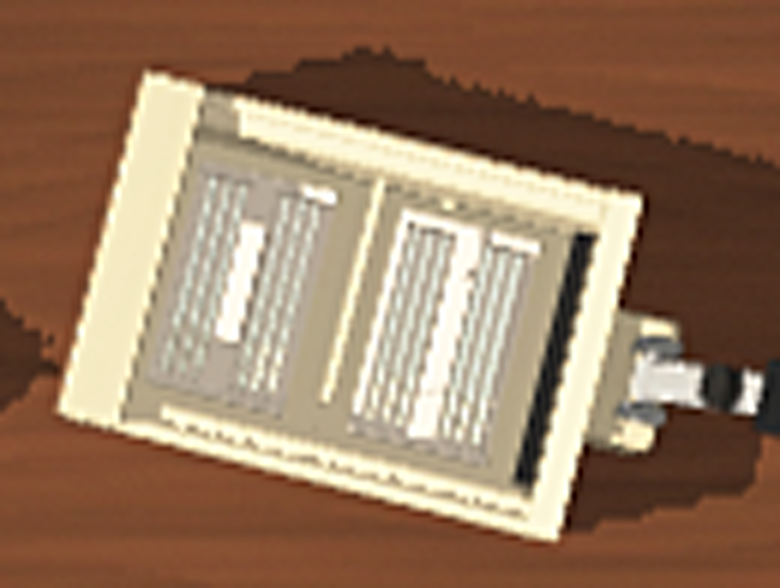

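View pics/l1s.png

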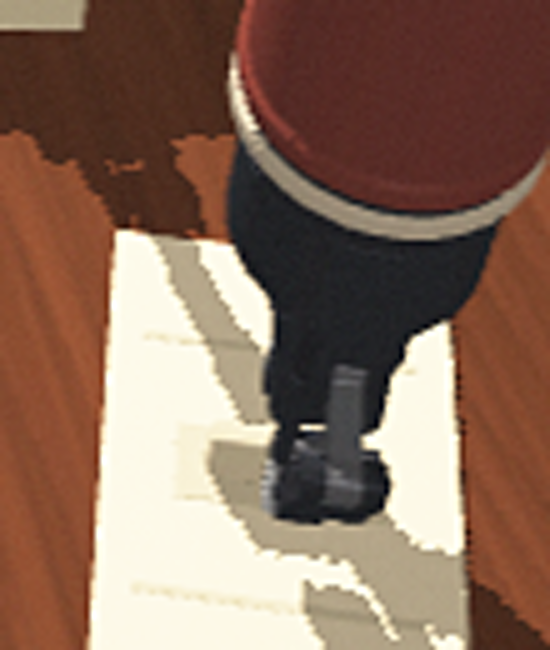

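```bash
python3 - <<'E'
from h import *
for m in((0,0,0),(0,0,29),(0,-17,22),(0,-30,60),(0,0,150),(0,0,200),(25,0,29),(-25,0,29)): print(m,(proj("side",w(LID,m))[0]-[345,320])*5)
print(r.get_eef_rot(),ori(LID[2]))
for d in ("right",): pass
E
```

```text
(0, 0, 0) [278.59843407 480.088185  ]
(0, 0, 29) [290.34167979 436.93423706]
(0, -17, 22) [288.03630191 496.78721711]
(0, -30, 60) [305.23708982 477.55718386]
(0, 0, 150) [346.94660983 228.92307365]
(0, 0, 200) [374.70298057 126.92427309]
(25, 0, 29) [367.3606294  446.89555907]
(-25, 0, 29) [213.8297744  427.03849413]
[ 2.54921580e-04  1.88930397e-01  9.81990442e-01 -1.05801042e-04] [0.         0.18885889 0.98200424 0.        ]
```

```bash
python3 - <<'E'
from h import *
pic("side","l2s",(375,375,60,60),10)
pic("top","l2t",(430,195,100,90),8)
E
```

```text
(no output)
```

View pics/l2s.png

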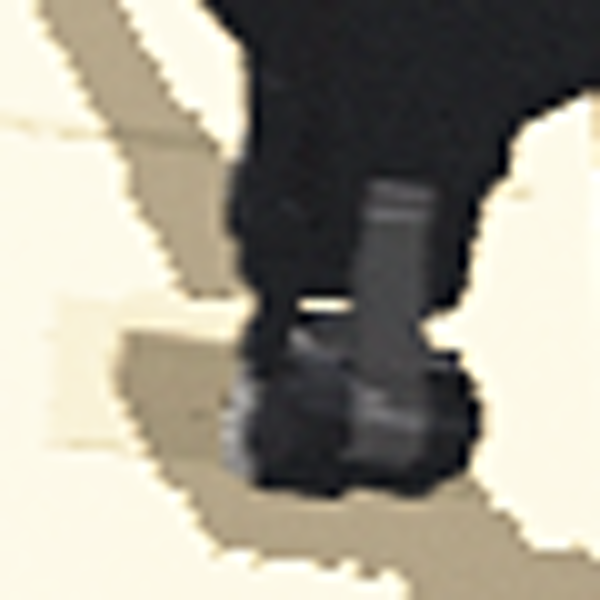

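View pics/l2t.png

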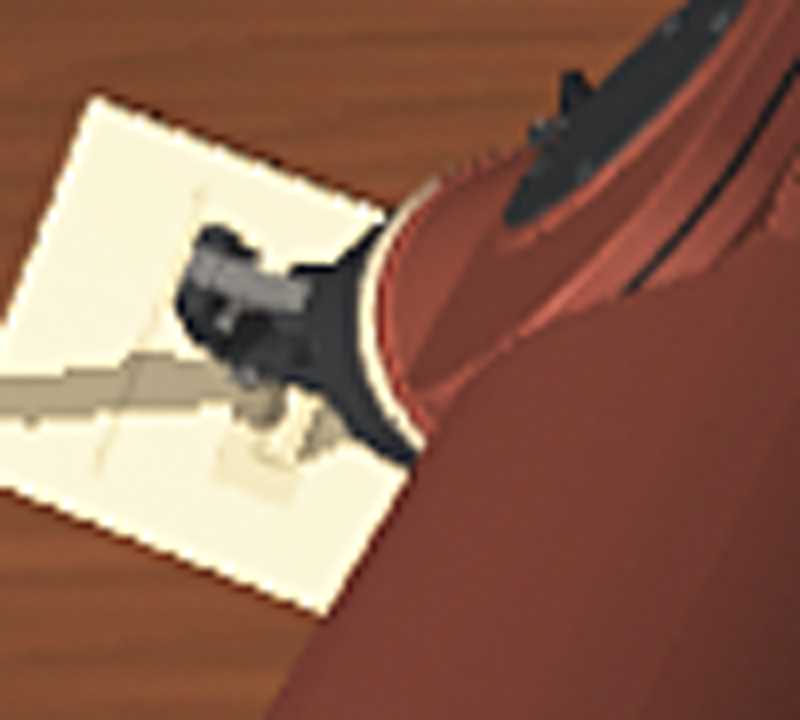

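```bash
python3 - <<'E'
from h import *
q=ori(LID[2]); p=w(LID,(0,0,0))[0]
z=-.008
while z>-.0175:
    z-=.0025; r.line_to(p+[0,0,z],q,feed=.05)
    if r.get_ft_force()[2]>4: break
st("down")
r.command_gripper(0.2); st()
pic("side","l3s",(375,375,60,60),10)
r.command_gripper(0.0,90); st("closed")
E
```

```text
down t 20.43 p [ 0.54   -0.3265 -0.0182] F [ 0.8 -0.5  0.3] gap 0.401
 t 20.74 p [ 0.5401 -0.3266 -0.0179] F [0.2 0.5 0.2] gap 0.199
closed t 21.02 p [ 0.5402 -0.3268 -0.0177] F [-1.5  0.6  4.2] gap 0.088
```

View pics/l3s.png

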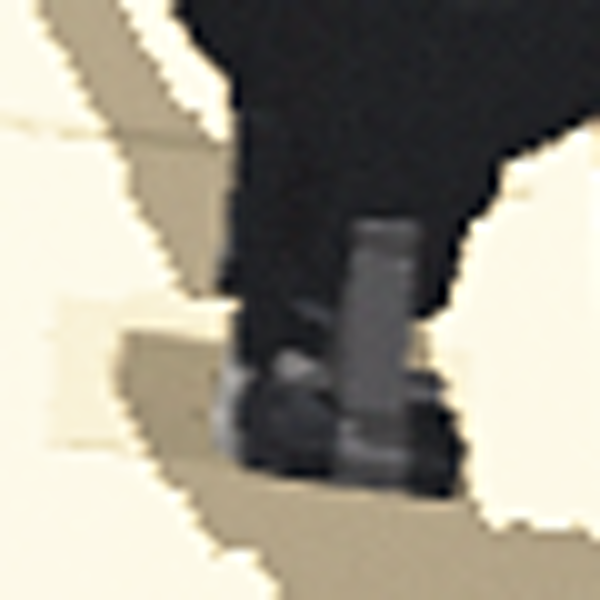

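```bash
python3 - <<'E'
from h import *
p=w(LID,(0,0,0))[0]
r.line_to(p+[0,0,.01],feed=.08); st("lift")
r.line_to(p+[0,0,.20],feed=.25); st()
g=w(CASE,(0,-5,0))[0]
r.line_to(g+[0,0,.20],ori(CASE[2]),feed=.2); st("over")
pic("top","c1t",(260,150,180,135),4); pic("side","c1s",(270,100,160,160),4)
E
```

```text
lift t 21.52 p [ 0.5405 -0.3266  0.0105] F [ 0.3  0.6 -1.8] gap 0.087
 t 22.43 p [ 0.5394 -0.326   0.1982] F [-0.1 -0.1 -2. ] gap 0.083
over t 24.18 p [ 0.5422 -0.0076  0.2   ] F [ 0.8 -0.7 -0.7] gap 0.088
```

View pics/c1t.png

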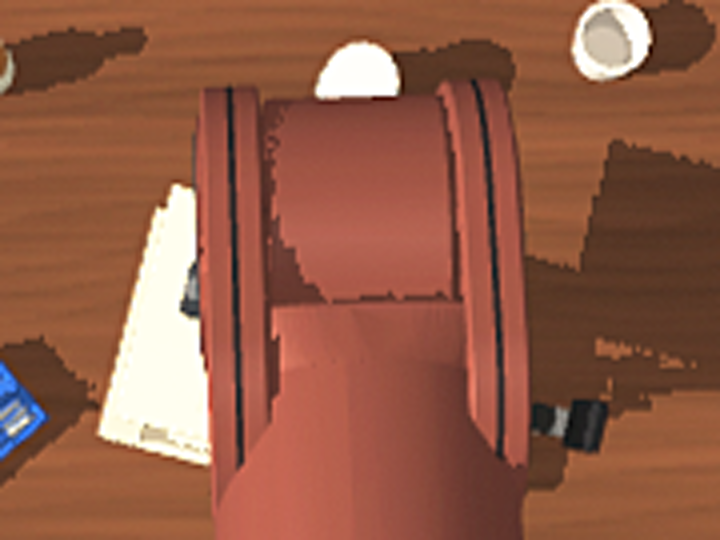

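View pics/c1s.png

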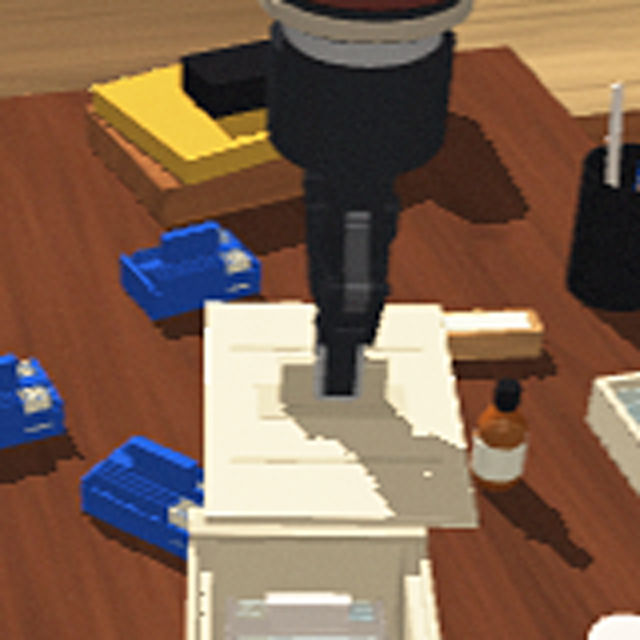

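```bash
python3 - <<'E'
from h import *
px=cr([(205,300),(443,304),(477,518),(203,514)],270,100,4)
m=np.array([(-59.5,86,5),(59.5,86,5),(59.5,-86,5),(-59.5,-86,5)],float)
tp=w([*CASE],(0,-5,0))[0]
def X(p): 
    v=w([p[0],p[1],p[2]],m); v[:,2]+=p[3]; return v
s=least_squares(lambda p:(proj("side",X(p))-px).ravel(),[tp[0],tp[1],CASE[2],.218])
print(s.x,s.fun.round(1))
act=r.get_position(); print(act)
s2=least_squares(lambda p:(proj("side",X([p[0],p[1],p[2],.218]))-px).ravel(),[tp[0],tp[1],CASE[2]])
print(s2.x,s2.fun.round(1))
c=np.cos(CASE[2]);sn=np.sin(CASE[2])
for q in(s.x,s2.x):
    d=q[:2]-act[:2]; print("off in case frame mm", (c*d[0]+sn*d[1])*1e3,(-sn*d[0]+c*d[1])*1e3, "yaw deg",np.degrees(q[2]-CASE[2]))
print((proj("top",X([*s2.x,.218]))-[260,150])*4)
E
```

```text
[ 0.54070132 -0.00865463 -0.26138975  0.2202229 ] [ 0.5 -0.1 -0.5 -0.2  0.1  0.2 -0.1  0.1]
[ 0.54226187 -0.00737707  0.19999677]
[ 0.54171701 -0.00588143 -0.26128989] [ 0.6  0.  -0.6 -0.1 -0.1  0.1  0.1 -0. ]
off in case frame mm -1.191896571947372 -1.6269171881981843 yaw deg -0.5093452472774167
off in case frame mm -0.9012307484159292 1.3120932448668374 yaw deg -0.5036237448843106
[[106.86087701 412.10042643]
 [167.72655325 182.72849543]
 [500.35529465 269.08686183]
 [441.479412   499.60132574]]
```

```bash
cat >> h.py <<'E'
def lidpose(ye,zb,deg,dx=1.0,dyaw=0.4,off=-19.):
    t=np.radians(deg); c,s=np.cos(t),np.sin(t)
    Rt=lambda y,z:np.array([y*c+z*s,-y*s+z*c])
    o=np.array([ye,zb])-Rt(86,0)+Rt(0,off)
    yaw=CASE[2]+np.radians(dyaw)
    return w(CASE,(dx,o[0],o[1]))[0],ori(yaw,-t)
E
python3 - <<'E'
from h import *
p,q=lidpose(64,130,7.5); r.line_to(p,q,feed=.15); st()
p,q=lidpose(64,80,7.5); r.line_to(p,q,feed=.12); st()
pic("side","d1s",(300,160,110,160),5,);pic("top","d1t",(260,150,180,135),4)
E
```

```text
t 24.97 p [ 0.539  -0.0249  0.123 ] F [ 0.5  0.3 -1.8] gap 0.086
 t 25.53 p [ 0.539  -0.0249  0.0732] F [-0.5 -0.  -1.1] gap 0.091
```

View pics/d1s.png

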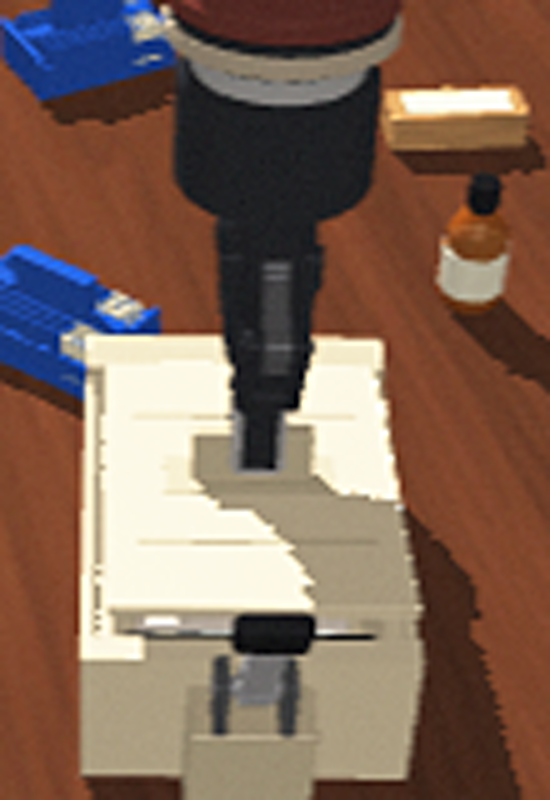

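View pics/d1t.png

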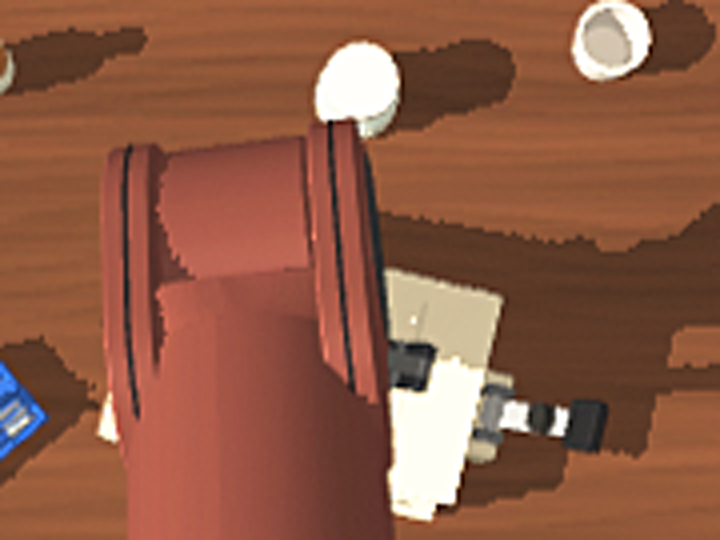

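```bash
python3 - <<'E'
from h import *
t=np.radians(7.5);c,s=np.cos(t),np.sin(t)
def lp(x,y,z,ye=64,zb=80):
    y-=86; return (x,ye+y*c+z*s,zb-y*s+z*c)
for cam,o,k in(("side",(300,160),5),("top",(260,150),4)):
    for m in((-59.5,-86,5),(59.5,-86,5),(59.5,-86,0),(-59.5,86,5),(59.5,86,5)):
        print(cam,m,((proj(cam,w(CASE,lp(*m)))[0]-o)*k+k/2).round())
E
```

```text
side (-59.5, -86, 5) [105. 606.]
side (59.5, -86, 5) [420. 609.]
side (59.5, -86, 0) [418. 620.]
side (-59.5, 86, 5) [105. 362.]
side (59.5, 86, 5) [373. 365.]
top (-59.5, -86, 5) [451. 508.]
top (59.5, -86, 5) [502. 300.]
top (59.5, -86, 0) [502. 301.]
top (-59.5, 86, 5) [153. 434.]
top (59.5, 86, 5) [205. 231.]
```

```bash
python3 - <<'E'
from h import *
p,q=lidpose(64,66,7.5,dx=.3); r.line_to(p,q,feed=.08); st()
f0=np.mean([r.get_ft_force() for _ in range(5)],0)
z=66
while z>54:
    z-=1; p,q=lidpose(64,z,7.5,dx=.3); r.line_to(p,q,feed=.04)
    f=np.mean([r.get_ft_force() for _ in range(3)],0)-f0; print(z,f.round(1))
    if f[2]>2.5: break
st("touch %g"%z); print(r.get_torque())
pic("side","d2s",(300,200,110,120),6)
E
```

```text
t 25.96 p [ 0.5374 -0.0246  0.058 ] F [-0.4 -0.9 -1.1] gap 0.092
65 [-0.1  0.2  0.1]
64 [-0.6  1.4  0.2]
63 [ 0.2  1.5 -1.1]
62 [0.7 1.3 0.1]
61 [ 0.8  1.6 -0.9]
60 [ 0.1 -0.7  2.1]
59 [-1.5 -1.9  6.9]
touch 59 t 27.71 p [ 0.538  -0.0251  0.0517] F [-1.9 -2.8  5.8] gap 0.09
[-0.18024645  0.31880715  0.01553601]
```

View pics/d2s.png

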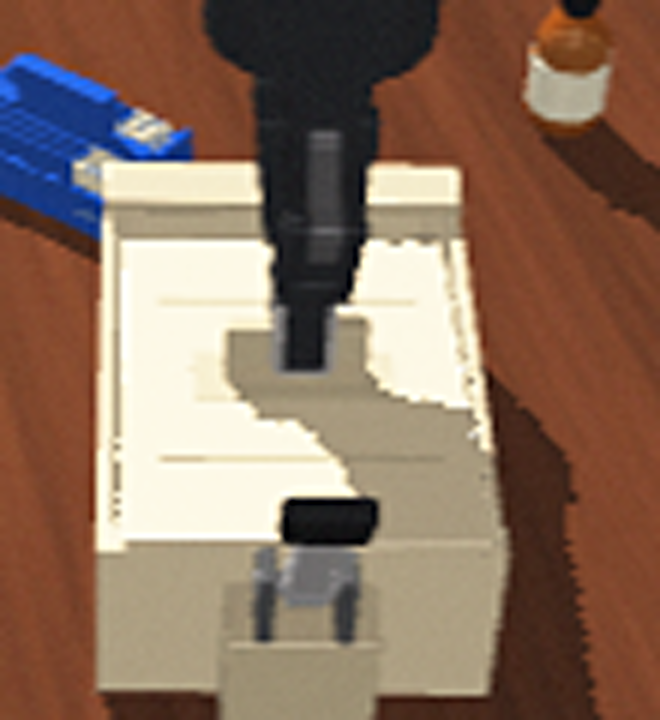

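```bash
python3 - <<'E'
from h import *
c,s=np.cos(CASE[2]),np.sin(CASE[2])
p,q=lidpose(64,61.2,7.5,dx=.3); r.line_to(p,q,feed=.04)
f0=np.mean([r.get_ft_force() for _ in range(5)],0); print(f0)
for ye in list(np.arange(67,92,3.)):
    p,q=lidpose(ye,61.2,7.5,dx=.3); r.line_to(p,q,feed=.05)
    f=np.mean([r.get_ft_force() for _ in range(3)],0)-f0; fc=[c*f[0]+s*f[1],-s*f[0]+c*f[1],f[2]]; print(ye,np.round(fc,1))
    if fc[1]<-6 or np.linalg.norm(fc)>12: break
st(); pic("side","e1s",(300,200,110,120),6)
E
```

```text
[-0.07042422 -1.15283863  0.00865096]
67.0 [ 0.1  1.2 -1.7]
70.0 [-0.4  1.7 -1.3]
73.0 [-0.6  1.8 -1.7]
76.0 [-1.   1.2 -2.1]
79.0 [-0.4  1.  -0.9]
82.0 [ 0.5  1.4 -1.9]
85.0 [-0.8  1.5 -0.9]
88.0 [-0.2  1.  -1.5]
91.0 [-1.8 -4.6  1.1]
 t 30.26 p [ 5.438e-01 -1.000e-04  5.350e-02] F [-3.  -5.2  1.1] gap 0.092
```

View pics/e1s.png

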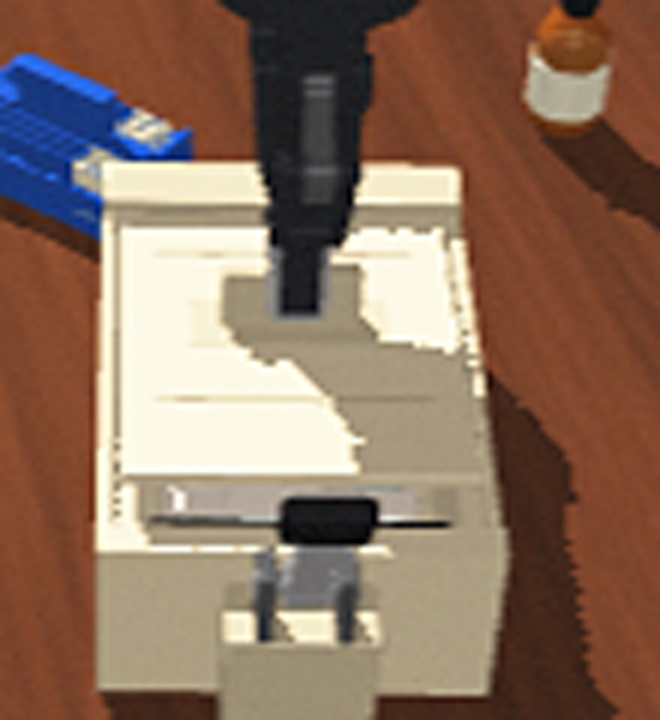

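```bash
python3 - <<'E'
from h import *
c,s=np.cos(CASE[2]),np.sin(CASE[2])
f0=np.array([-.07,-.5,-.8])
for d in (6,4.5,3.2,2.4,1.8,1.4,1.0):
    p,q=lidpose(89.3,60.6,d,dx=.3); r.line_to(p,q,feed=.04)
    f=np.mean([r.get_ft_force() for _ in range(3)],0)-f0; print(d,np.round([c*f[0]+s*f[1],-s*f[0]+c*f[1],f[2]],1),r.get_torque().round(2))
    if np.linalg.norm(f)>9: break
st(); pic("side","e2s",(300,200,110,120),6)
E
```

```text
6 [-0.  -1.5  1.2] [-0.05 -0.02  0.  ]
4.5 [-0.6 -4.3  2. ] [-0.69  0.35 -0.05]
3.2 [-0.1 -3.5  2.1] [-0.66  0.35 -0.09]
2.4 [-1.2 -4.7  2.3] [-0.7   0.43 -0.08]
1.8 [-2.  -4.   3.1] [-0.61  0.55 -0.12]
1.4 [-4.  -4.4  7. ] [-0.71  1.01 -0.1 ]
 t 31.81 p [0.5445 0.0013 0.0441] F [-5.  -3.7  6.2] gap 0.089
```

View pics/e2s.png

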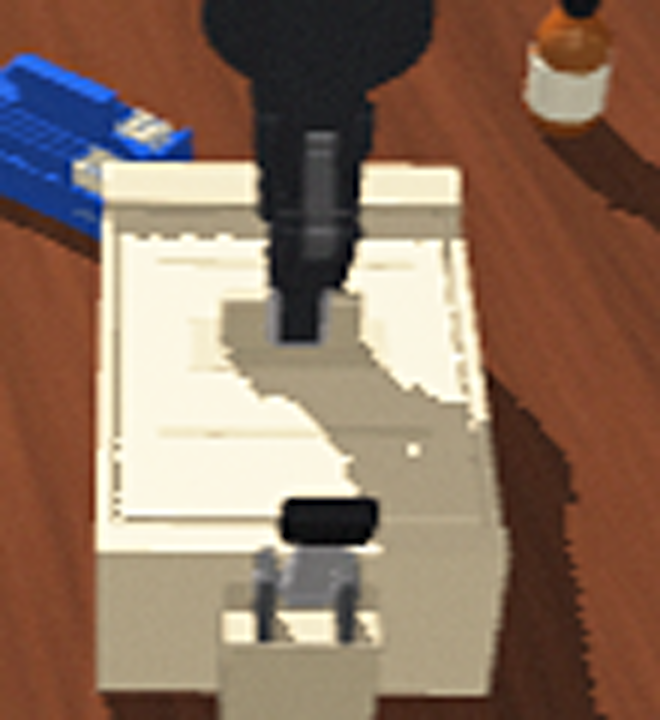

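```bash
python3 - <<'E'
from h import *
r.command_gripper(0.35); st()
p=r.get_position(); r.line_to(p+[0,0,.05],feed=.08); r.line_to(p+[0,0,.15],feed=.25); st()
# side away
g=w(CASE,(0,190,0))[0]
r.line_to(g+[0,0,.21],ori(CASE[2]),feed=.35); st()
pic("side","f1s",(300,200,110,120),6); pic("top","f1t",(275,190,150,110),5)
E
```

```text
t 32.2 p [0.5448 0.0019 0.0437] F [-0.2 -0.4 -0.2] gap 0.35
 t 33.52 p [0.5447 0.0019 0.1936] F [ 0.3 -0.2 -0.2] gap 0.352
 t 34.21 p [0.5903 0.1826 0.2082] F [-0.1 -0.2  0. ] gap 0.348
```

View pics/f1s.png

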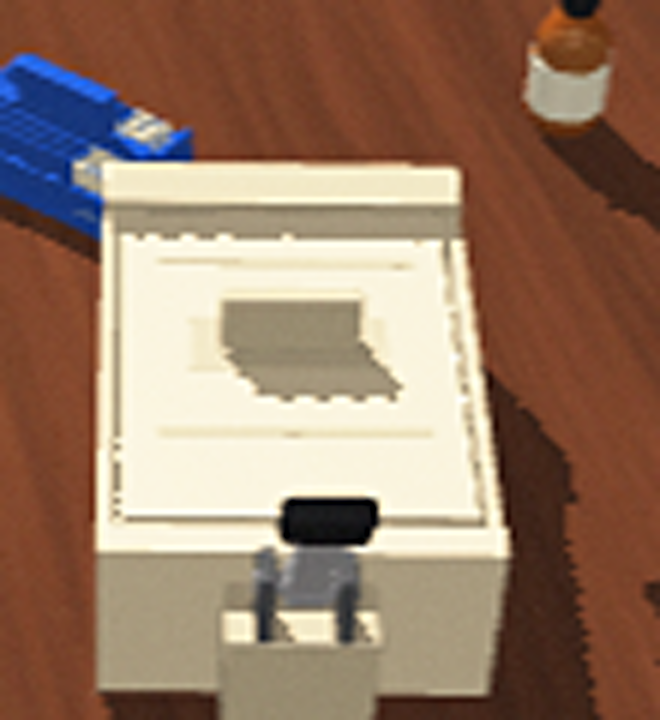

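View pics/f1t.png

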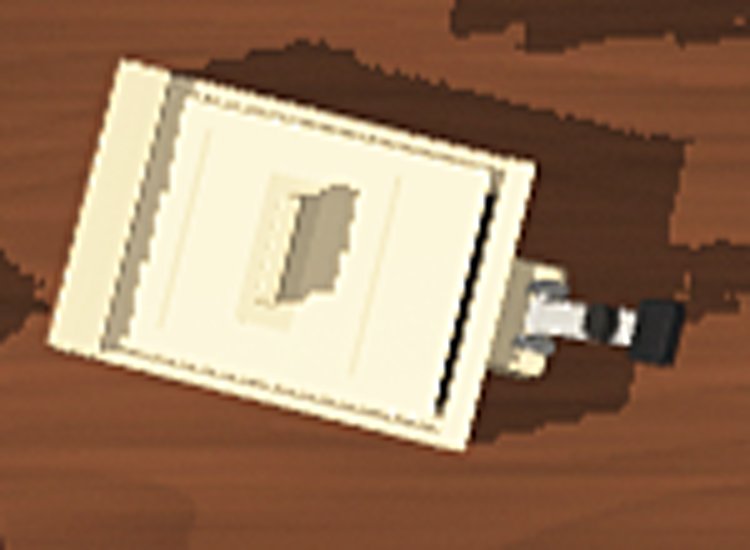

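```bash
cat >> h.py <<'E'
OFF=.033  # tip above reported TCP
HF=11.
def tipat(y_face,z_tip): return w(CASE,(0,y_face-HF,0))[0]+[0,0,z_tip/1000-OFF]
def cf(f):
    c,s=np.cos(CASE[2]),np.sin(CASE[2]); return np.array([c*f[0]+s*f[1],-s*f[0]+c*f[1],f[2]])
E
python3 - <<'E'
from h import *
r.command_gripper(0.0,40)
p=tipat(-195,143)
Q=[ori(CASE[2]+a) for a in(np.pi/2,-np.pi/2)]
for q in Q: print(r.inverse_kinematics(p,q))
q=min(Q,key=lambda q:abs(r.inverse_kinematics(p,q)[6]))
r.line_to(r.get_position()+[0,0,.04],feed=.3)
r.move_to(tipat(-200,280),q); st()
r.line_to(p,q,feed=.2); st()
pic("side","h1s",(290,190,130,140),5); pic("top","h1t",(300,200,150,110),5)
E
```

```text
None
[-0.32755602  0.18489985  0.70671815  1.89607044 -0.1338249   1.10782814
  0.17823808]Traceback (most recent call last):
  File "<stdin>", line 6, in <module>
  File "<stdin>", line 6, in <lambda>
TypeError: 'NoneType' object is not subscriptable
```

```bash
echo 'QC=ori(CASE[2]-np.pi/2)' >> h.py; python3 - <<'E'
from h import *
p=tipat(-195,143); q=QC
r.line_to(r.get_position()+[0,0,.04],feed=.3)
r.move_to(tipat(-200,280),q); st()
r.line_to(p,q,feed=.2); st()
pic("side","h1s",(290,190,130,140),5); pic("top","h1t",(300,200,150,110),5)
E
```

```text
t 36.47 p [ 0.4914 -0.2045  0.2468] F [ 0.4 -0.8 -0.6] gap 0.003
 t 37.3 p [ 0.4928 -0.2011  0.1109] F [ 0.3 -0.1  0.4] gap 0.001
```

View pics/h1s.png

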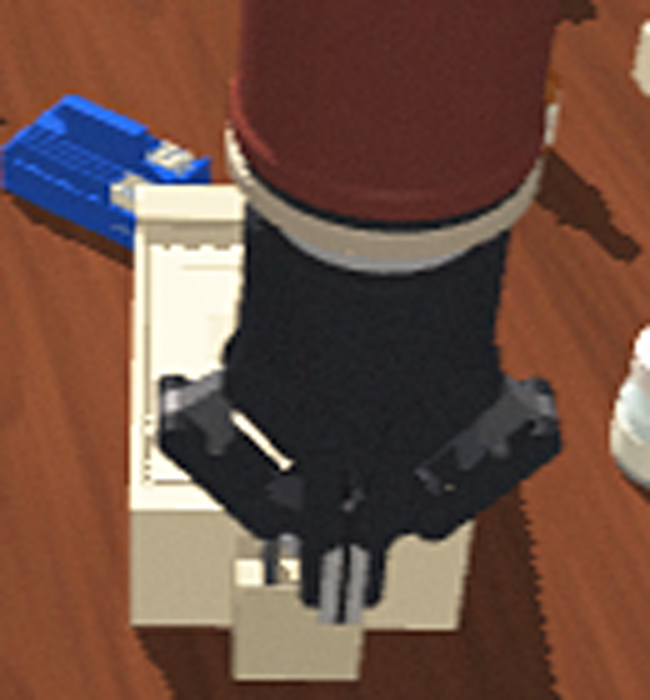

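View pics/h1t.png

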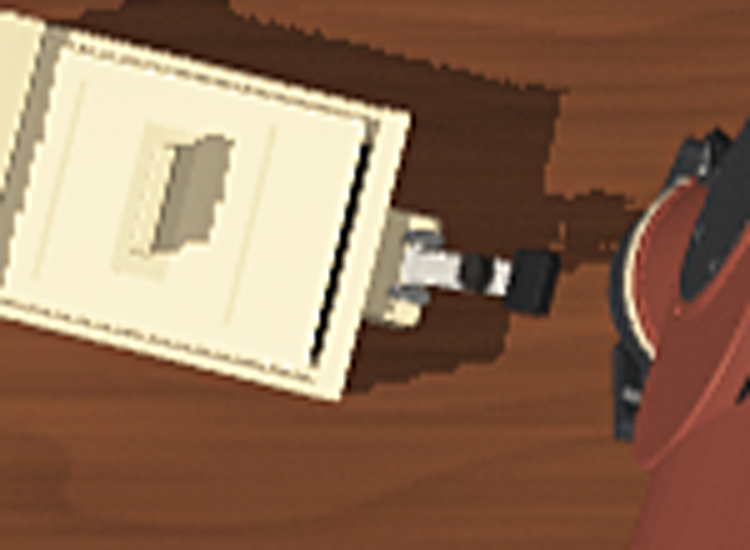

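```bash
python3 - <<'E'
from h import *
for y in(-206,-217):
  for z in(110,130,145,160): print(y,z,proj("side",w(CASE,(0,y,z))))
E
```

```text
-206 110 [[355.02377261 322.52306593]]
-206 130 [[355.7854386  315.02240485]]
-206 145 [[356.37491371 309.21742853]]
-206 160 [[356.98073268 303.25150276]]
-217 110 [[355.3937654  327.71529831]]
-217 130 [[356.17092613 320.2227938 ]]
-217 145 [[356.77260999 314.42203869]]
-217 160 [[357.39117355 308.45854873]]
```

```bash
sed -i 's/^OFF=.033/OFF=.035/' h.py; python3 - <<'E'
from h import *
q=QC
for y,z in((-180,143),(-172,143),(-160,145),(-145,150),(-130,154),(-120,156)):
    r.line_to(tipat(y,z),q,feed=.1); print(y,z,cf(r.get_ft_force()).round(1))
st(); pic("top","h2t",(300,200,150,110),5);pic("side","h2s",(290,190,130,140),5)
E
```

```text
-180 143 [ 0.3 -0.2  0.6]
-172 143 [ 0.6 -0.  -0.1]
-160 145 [ 0.6 -2.8  3.3]
-145 150 [ 0.6 -1.2  1.1]
-130 154 [-0.6 -0.7 -0.1]
-120 156 [-1.  -0.8  0.1]
 t 39.09 p [ 0.5106 -0.1281  0.1208] F [-1.2 -0.5  0.1] gap 0.004
```

View pics/h2t.png

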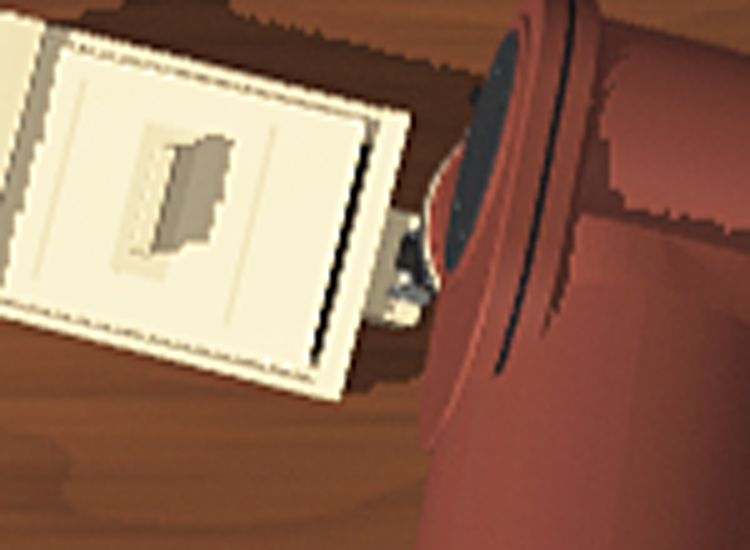

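View pics/h2s.png

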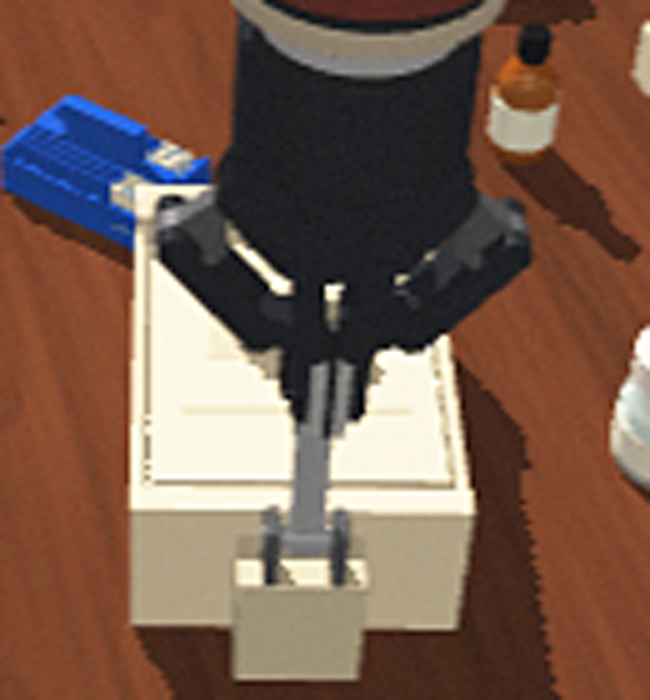

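```bash
sed -i 's/w(CASE,(0,y_face-HF,0))/w(CASE,(-3,y_face-HF,0))/' h.py; python3 - <<'E'
from h import *
q=QC
def P(a,rho=84): return -120+rho*np.cos(a)-5*np.sin(a), 77+rho*np.sin(a)+5*np.cos(a)
for a in(1.5,1.35,1.2,1.05,.9,.75,.6,.45,.35,.28):
    r.line_to(tipat(*P(a)),q,feed=.1); f=cf(r.get_ft_force()); print(a,f.round(1))
    if np.linalg.norm(f)>30: break
st(); pic("side","h3s",(290,190,130,140),5)
E
```

```text
1.5 [ 0.3 -1.1  2. ]
1.35 [-0.   0.9 -0.5]
1.2 [-0.   0.3 -0.7]
1.05 [ 0.5 -0.2  0.1]
0.9 [-0.9  0.3  0.4]
0.75 [-0.8  0.1 -0.5]
0.6 [0.1 0.4 0.2]
0.45 [-0.3  0.1 -0. ]
0.35 [-0.5 -0.4 -0. ]
0.28 [ 0.  -0.   0.3]
 t 41.87 p [ 0.5276 -0.0507  0.07  ] F [ 0.  -0.   0.3] gap -0.001
```

View pics/h3s.png

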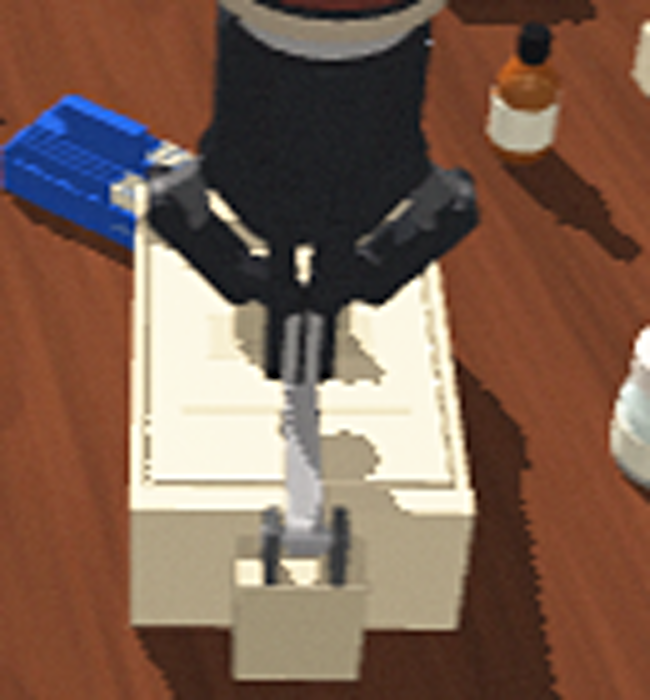

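```bash
python3 - <<'E'
from h import *
q=QC
z=103.
while z>66:
    z-=3 if z>88 else 1
    yc=-36 if z<95 else -40
    r.line_to(tipat(yc+HF,z),q,feed=.06); f=cf(r.get_ft_force()); print(z,f.round(1))
    if f[2]>26: break
st(); r.sleep(.2); print(cf(r.get_ft_force()).round(1)); pic("side","h4s",(290,190,130,140),5)
E
```

```text
100.0 [-0.5  0.5  0.7]
97.0 [-0.5  0.1  0.6]
94.0 [-0.4 -0.5  1.2]
91.0 [0.5 0.8 0.8]
88.0 [-0.6  1.4  2.2]
87.0 [-0.8  0.7  4.6]
86.0 [-2.3  0.6  7.2]
85.0 [-7.3  2.  16.5]
84.0 [-10.3  -0.   26.5]
 t 44.27 p [ 0.5318 -0.0351  0.0509] F [-10.    2.6  26.5] gap 0.004
[-11.4   0.4  27. ]
```

View pics/h4s.png

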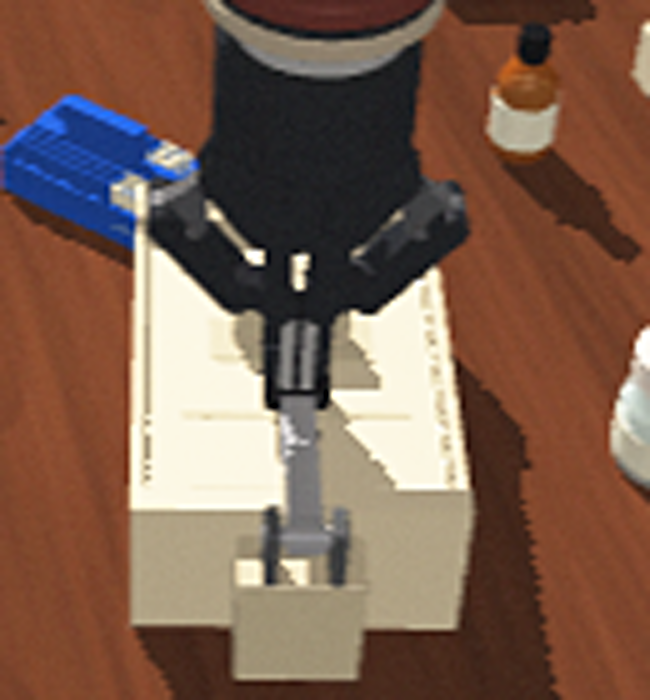

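```bash
python3 - <<'E'
from h import *
q=QC
r.line_to(tipat(-25,83.4),q,feed=.03); print(cf(r.get_ft_force()).round(1))
r.line_to(tipat(-25,110),q,feed=.1); r.line_to(tipat(-25,230),q,feed=.3)
r.line_to(w(CASE,(0,220,0))[0]+[0,0,.22],feed=.35); st()
pic("side","i1s",(290,190,130,140),5); pic("top","i1t",(275,190,150,110),5); pic("top","i1tf")
E
```

```text
[-13.5   0.5  34.4]
 t 46.62 p [0.598  0.2104 0.2186] F [-0.2 -0.3  0.2] gap -0.001
```

View pics/i1s.png

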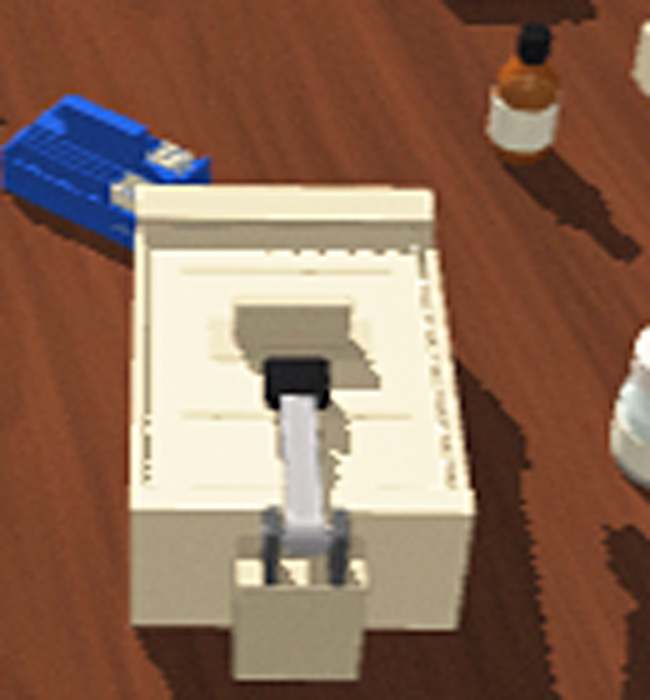

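View pics/i1t.png

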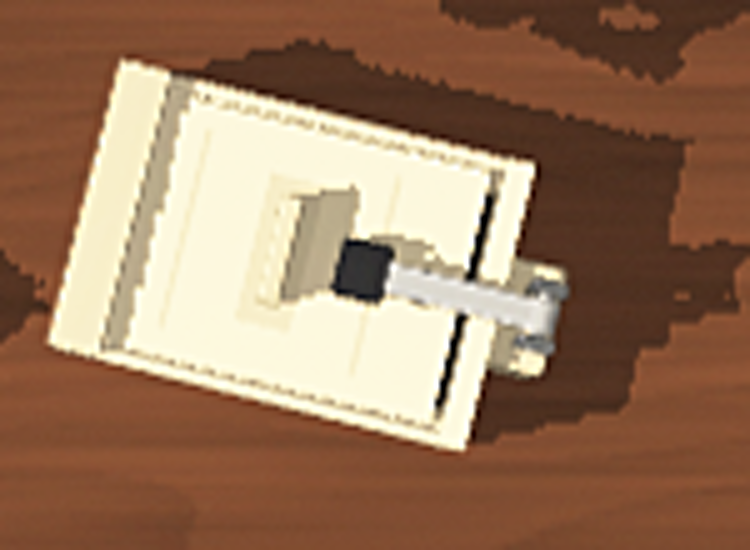

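View pics/i1tf.png

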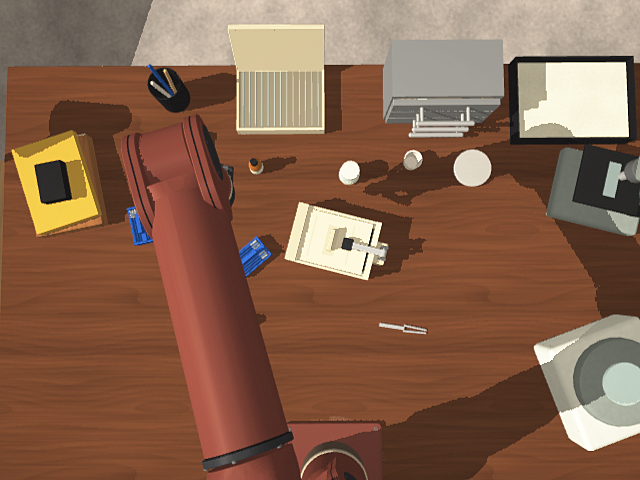

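```bash
python3 - <<'E'
from h import *
for a in(-.03,0,.05,.1):
    c,s=np.cos(a),np.sin(a)
    m=[(x,-120+rr*c-zz*s,77+rr*s+zz*c) for x,rr,zz in((-14,96,5),(14,96,5),(14,72,5),(14,72,-5),(-14,72,-5))]
    print(a,((proj("side",w(CASE,m))-[290,190])*5+2).round().tolist())
im=eyes.read_camera("side")["color"]; cv2.imwrite("pics/i2.png",cv2.resize(im[250:320,320:400],None,fx=10,fy=10,interpolation=cv2.INTER_CUBIC)[:600])
E
```

```text
-0.03 [[264.0, 361.0], [331.0, 361.0], [335.0, 401.0], [333.0, 419.0], [265.0, 418.0]]
0 [[264.0, 356.0], [332.0, 356.0], [335.0, 397.0], [333.0, 415.0], [265.0, 414.0]]
0.05 [[265.0, 348.0], [332.0, 349.0], [336.0, 392.0], [334.0, 408.0], [265.0, 408.0]]
0.1 [[265.0, 341.0], [333.0, 341.0], [336.0, 386.0], [335.0, 402.0], [266.0, 401.0]]
```

View pics/i2.png

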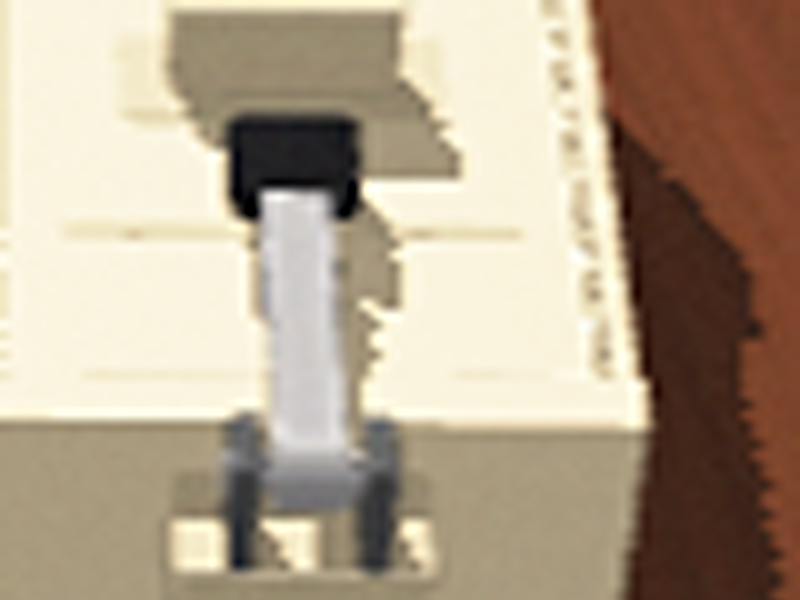

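```bash
python3 - <<'E'
from h import *
st(); r.finish_job()
E
```

```text
t 46.83 p [0.5985 0.2097 0.22  ] F [ 0.5 -0.2 -0.5] gap -0.001
the job is handed in; nothing more can be done
```

The slides are packed and the job was handed in at 46.8 s, with the arm clear of everything.

- **Rack:** It was lowered into the empty bay, touching the floor with about 7 N, and a picture afterwards showed it standing upright.
- **Lid:** It went in tilted 7.5° under the lip up to the stop. I then lowered its other end behind the raised wall and let go.
- **Clamp:** I swung the lever over and pressed it down to its stop, with 34 N on the tool.

**Last checks:** After I backed off, the side picture put the lever at about 0 rad and showed no gap at the lid's clamp end. No other object looked moved in the full top view, though the arm hid part of the table to the left of the case, including one of the blue racks.

**What disagreed:** The fingertips stood about 35 mm farther back than the tool data say. The first grip on the rack therefore closed on air just above its fin. I measured the offset in the pictures and by touch, and corrected for it from then on. The fit of the case's position also differed by 1 to 2 mm between the two cameras, which had no visible effect.

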